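# Clean the glue pot and put the leather tools away

## Robot

A 6-joint arm with a two-finger parallel gripper is mounted at the origin on the work surface. World frame = base frame: x ahead of the robot, y to its left, z up, the work surface at z = 0. Lengths are in m, angles in rad, forces in N, time in s.
With the tool pointing down it reaches from about 0.25 to 0.8 m from the base axis. Payload 8.5 kg.
Tool frame: the origin (TCP) lies between the finger pads; the fingertips stand 11 mm ahead of it and the grasp point (between the pads) lies 8 mm behind it; z points along the fingers, x is the direction in which the jaws open and shut, and the axes are right-handed (so a half turn about z gives the same grasp; the last joint's range is limited). The gripper opens to 85 mm and grips with 20 to 120 N. Pads are 22 mm wide; open, the fingers measure 114 mm over their backs; the gripper's body (76 mm by 85 mm) begins 54 mm behind the grasp point. The pads swing forward as they close: fully open they stand 13 mm farther back than shut.
Start: joints at [0, 0.238, -0.013, 1.319, 0, 1.571], TCP at [0.525, -0, 0.242] pointing down, gripper open.
Joint ranges: [-2.66, 2.66], [-1.03, 1.9], [-1.14, 1.46], [-1.82, 2.27], [-1.45, 1.34], [-3.14, 3.14]. Speed limits (rad/s): [2.22, 2.22, 2.79, 3.14, 3.14, 3.14].

## Interface

Orientations are given as a rotation vector (axis times angle).
In Python, from station import ctrl, cams gives the robot as it stands.
- The arm moves only by the shell command python3 -m crank 'ROWS' [FORCE]. ROWS is JSON, a list of rows, each an object with "dp": the shift along the tool's x, y, z in cm, a list of three; "angular": the turn, a rotation vector about the tool's x, y, z in rad, a list of three; "grip": the opening, from 0 (shut) to 1 (fully open). In form: [{"dp": [dx, dy, dz], "angular": [wx, wy, wz], "grip": grip}, ...]. A call has 1 to 20 rows; each row shifts and turns the commanded pose from where the row before left it, along the tool's axes as they then stand; what a row does not reach is not made up. A row lasts 1/12 s, in which the tool goes at most 41.7 mm and 7.16 degrees, less where a joint would pass 70% of its speed; a pose out of reach is approached as far as the arm can. A call is refused whole if a number of a shift passes 4.17 or a number of a turn 0.125, either way. A call with a gripper value outside its range is refused whole. The fingers move at their own pace and stop on an object; FORCE is the grip in N (left out, the last holds). Time passes only in rows, so rows that do not move let the fingers close. It gives the time, the measured TCP pose, the force and the opening at its end, in the units of the state.
- ctrl.state(): the state, without advancing time (a new reading comes with each control period).
- cams.get_image(name): name is "scene" or "side" or "wrist"; returns (picture, depth): 384x512x3 uint8, red, green, blue; 384x512 float32, m along the optical axis (not along the pixel's ray), 0 where there is no reading.
- cams.camera_info(name): a dict with "fx", "fy", "cx", "cy" (pixels), "eye" and "orientation" of the camera in the world. Camera axes: x right, y down, z forward; pixel columns grow to the right and rows downward; lengths in m; the calibration is good to about 2 mm. A picture is of the moment at which its call begins: read the wrist's pose just before it. camera_info takes no time and is no camera call; for the wrist camera it gives the pose at the moment of the call.
- ctrl.close_job(): hands the job in, once; it reports no verdict.
The state is a dict: "time_s": time; "joint_positions": joint angles; "dq": joint speeds; "tau": joint torques, N m; "tcp_pos": TCP position; "ee_rot": TCP orientation; "ft_force": force on the tool from outside, world axes, zero at the start; "wrist_torque": the same for the moment, N m; "gripper_width": finger opening in m.
Only numpy, scipy, OpenCV 4.12 (cv2) and the standard library are available. Lean on these libraries where they do the work, as an engineer would, in place of code of your own. Each camera call takes 0.05 s, during which the arm holds its last target.

## Task

Close down the gluing station after class: slide the shutter fully open to its end stop, and scrub the empty pot with the brush in three full up-and-down strokes, each from the rim right down to the floor and back up. Stand the brush and every leather tool on the table (the awl, creaser, punch and slicker, as many as there are) upright in the wooden block's wells, handle up, and at the end slide the shutter fully shut to its other end stop; do not knock the wax puck or the rivet tin aside.

Things in the scene. Friction and masses are not known exactly. Their poses are not given: they have to be found in the camera images.
- station: Fixed glue station: 140 x 240 mm dark base plate carrying an empty steel pot, a blue parking block and, above them, two grey rails (tops 110 mm above the table) along local y in which a flat shutter slides. Origin under the centre of the base, on the table; local y along the rails. The pot axis is at local y = -55 mm, the blue block is on the +y side.
- pot_floor (a point): Centre of the inside floor of the pot, 18 mm above the table. The pot is round, inside radius 37 mm at the floor and 42 mm at the rim, which is 80 mm above this point (98 mm above the table). Axes as the station's, z up.
- shutter (a joint): Travel of the shutter in m: 0 = against its closed end stop (pot fully covered), 0.110 = against its open end stop (over the blue block, pot fully clear), growing towards the station's +y. It slides with about 2.5 N of friction and stays where it is left.
- shutter_grip (a point): Middle of the top face of the shutter's red upright grip, 147 mm above the table. The grip is 40 mm (station x) by 18 mm (station y, the sliding direction) and stands 38 mm above the shutter plate. The plate is 104 x 100 mm, 6 mm thick, top at 109 mm.
- block: Fixed wooden tool block 70 (x) x 344 (y) x 90 mm high, with five square wells 38 x 38 mm, 80 mm deep, in a row along its local y, at y = -136, -68, 0, 68 and 136 mm; the well floors are 10 mm above the table. Origin under its centre, on the table.
- brush: Round pot brush lying on the table. Origin on its long axis at the middle of the handle; local +x runs along the axis to the butt of the handle, -x to the bristle end. Red square handle 30 x 30 mm from x = -45 to +45 mm, 10 mm shaft, then a stiff white and grey round head 30 mm in diameter from x = -75 to -140 mm; 185 mm long, about 100 g.
- brush_tip (a point): Bristle end of the brush, on its axis (brush x = -140 mm).
- awl: Awl with dark wooden handle. Origin on the tool's long axis, inside the handle; local +x runs along the axis to the butt of the handle, -x to the tip. Square handle 24 x 24 mm from x = -45 to +50 mm, then a 10 mm round shank (a thicker end piece up to 18 mm wide on some) to the tip at x = -115 mm; 165 mm long, about 90 g. It starts lying flat on the table, or is absent.
- creaser: Edge creaser with green handle. Origin on the tool's long axis, inside the handle; local +x runs along the axis to the butt of the handle, -x to the tip. Square handle 24 x 24 mm from x = -45 to +50 mm, then a 10 mm round shank (a thicker end piece up to 18 mm wide on some) to the tip at x = -115 mm; 165 mm long, about 90 g. It starts lying flat on the table, or is absent.
- punch: Hole punch with yellow handle. Origin on the tool's long axis, inside the handle; local +x runs along the axis to the butt of the handle, -x to the tip. Square handle 24 x 24 mm from x = -45 to +50 mm, then a 10 mm round shank (a thicker end piece up to 18 mm wide on some) to the tip at x = -115 mm; 165 mm long, about 90 g. It starts lying flat on the table, or is absent.
- slicker: Edge slicker with blue handle. Origin on the tool's long axis, inside the handle; local +x runs along the axis to the butt of the handle, -x to the tip. Square handle 24 x 24 mm from x = -45 to +50 mm, then a 10 mm round shank (a thicker end piece up to 18 mm wide on some) to the tip at x = -115 mm; 165 mm long, about 90 g. It starts lying flat on the table, or is absent.
- awl_tip (a point): Working tip of the awl, on its axis (awl x = -115 mm).
- creaser_tip (a point): Working tip of the creaser, on its axis (creaser x = -115 mm).
- punch_tip (a point): Working tip of the punch, on its axis (punch x = -115 mm).
- slicker_tip (a point): Working tip of the slicker, on its axis (slicker x = -115 mm).
- wax: Bystander: yellow wax puck 52 mm in diameter, 20 mm high, origin under its centre.
- tin: Bystander: flat metal rivet tin 68 mm in diameter, 28 mm high, origin under its centre.

How it is judged:
On the way, in this order (a step that is already met when the one before it is completed fails the run):
1. the shutter is slid fully open to its end stop (value of joint shutter above 0.104 m), for 0.1 s.
2. the brush's bristle end is down at the pot's floor (within 20 mm) (horizontal distance between brush_tip and pot_floor below 0.042 m and z of brush_tip in the frame of pot_floor below 0.02 m), for 0.05 s.
3. the bristle end is raised to the upper part of the pot (over 55 mm above the floor) (horizontal distance between brush_tip and pot_floor below 0.042 m and z of brush_tip in the frame of pot_floor above 0.055 m), for 0.05 s.
4. the bristle end is down at the pot's floor a second time (all of step 2), for 0.05 s.
5. the bristle end is raised to the upper part of the pot a second time (all of step 3), for 0.05 s.
6. the bristle end is down at the pot's floor a third time (all of step 4), for 0.05 s.
7. the bristle end is raised to the upper part of the pot a third time (all of step 5), for 0.05 s.
At the end, for the whole second after the job is handed in: Shutter within 6 mm of its closed stop; brush and every tool present stand in wells of the block, handle up, tip inside the well within 35 mm of the table, leaning less than 24 degrees, at rest (value of joint shutter below 0.006 m and z of each of brush_tip, awl_tip, creaser_tip, punch_tip, slicker_tip in the frame of block below 0.035 m and x of brush_tip in the frame of block between -0.03 and 0.03 m and y of brush_tip in the frame of block between -0.168 and 0.168 m and angle between each of brush, awl, creaser, punch, slicker's own x axis and vertical below 0.42 rad and linear speed of each of brush, awl, creaser, punch, slicker below 0.03 m/s and x of awl_tip in the frame of block between -0.03 and 0.03 m and y of awl_tip in the frame of block between -0.168 and 0.168 m and x of creaser_tip in the frame of block between -0.03 and 0.03 m and y of creaser_tip in the frame of block between -0.168 and 0.168 m and x of punch_tip in the frame of block between -0.03 and 0.03 m and y of punch_tip in the frame of block between -0.168 and 0.168 m and x of slicker_tip in the frame of block between -0.03 and 0.03 m and y of slicker_tip in the frame of block between -0.168 and 0.168 m); the robot touches nothing.
It fails at once if the wax or the tin is moved more than 30 mm (distance of any of wax, tin from where it was at the start of the episode above 0.03 m).
Of awl, creaser, punch, slicker only 2 to 4 are there at a start; the rules pass over those that are not, and their reading is None.
At some moment in a run one of awl, creaser, punch, slicker, brush may be knocked a few centimetres aside while the robot is not near it.
Once in a run the grip may slacken for a moment while it holds something.
It also fails if it takes over 210 s, if anything falls off the work surface, if the arm or the gripper's body presses on something with over 40 N, if the wrist force passes 120 N, or if a joint passes its speed limit or range.

## Working session

There is one attempt and no reset: what is moved stays moved. The work goes in short steps, Python scripts to look and compute and a shell command to move; the robot and the scene stay as the last step left them, time stands still between calls to the robot, and variables do not carry over. Pictures are saved under pics/ and viewed, and the job is handed in when it is done.

```bash
ls; mkdir -p pics; cat > h.py <<'E'
from station import ctrl, cams
import numpy as np, cv2
from scipy.spatial.transform import Rotation as R
def cap(name,fn):
    info=cams.camera_info(name); im,d=cams.get_image(name)
    cv2.imwrite('pics/'+fn+'.png',im[:,:,::-1]); np.savez('pics/'+fn+'.npz',im=im,d=d,**{k:np.array(info[k]) for k in info if not isinstance(info[k],str)})
    return im,d,info
def camR(o):
    o=np.array(o,float)
    return o if o.shape==(3,3) else (R.from_rotvec(o).as_matrix() if o.shape==(3,) else R.from_quat(o).as_matrix())
def cloud(d,info):
    v,u=np.mgrid[:d.shape[0],:d.shape[1]]
    p=np.stack([(u-info['cx'])/info['fx']*d,(v-info['cy'])/info['fy']*d,d],-1)
    return p@camR(info['orientation']).T+np.array(info['eye'])
E
python3 - <<'E'
from h import *
for n in ['scene','side','wrist']:
    im,d,i=cap(n,n+'0'); print(n,i); P=cloud(d,i); print(P[200,256],P[380,256])
print(ctrl.state())
E
```

```text
pics
scene {'fx': 492.0790022210044, 'fy': 492.0790022210044, 'cx': 245.63083915653516, 'cy': 194.51864881556477, 'eye': array([ 1.2052237 , -0.12199843,  1.19628562]), 'orientation': array([-2.07453332, -1.66233083,  0.47742846])}
[0.49368598 0.07289912 0.00289013] [ 0.96969675 -0.03950464 -0.00281389]
side {'fx': 382.9380862906115, 'fy': 382.9380862906115, 'cx': 251.21118537057595, 'cy': 196.79798860449287, 'eye': array([ 0.21596904, -0.75860891,  0.79550324]), 'orientation': array([-2.20667348,  0.45162518, -0.20619107])}
[0.60371024 0.13546987 0.00430949] [ 3.69086824e-01 -4.05002157e-01 -1.18462086e-04]
wrist {'fx': 313.0077559887604, 'fy': 313.0077559887604, 'cx': 254.67864460914163, 'cy': 192.49566339675803, 'eye': array([0.52650878, 0.08395241, 0.37353863]), 'orientation': array([ 2.81026355e+00, -1.07044637e-04, -2.96019707e-03])}
[ 5.27370730e-01 -5.45142367e-02  3.56437903e-04] [0.52669718 0.01155075 0.31258544]
{'time_s': 0.15, 'joint_positions': array([ 4.54911451e-06,  2.38644857e-01, -1.40449363e-02,  1.31924686e+00,
        1.33045718e-05,  1.57079414e+00]), 'dq': array([ 1.74668391e-03, -1.39639316e-03,  2.91233008e-03,  7.84501047e-04,
       -9.77760554e-05,  1.13117392e-04]), 'tau': array([-5.83120764e-04, -5.39078343e+01,  3.46597445e+01,  1.44879267e-02,
       -3.84108148e-05, -6.07092011e-05]), 'tcp_pos': array([5.24679881e-01, 6.32232119e-06, 2.41830438e-01]), 'ee_rot': array([-3.14157884e+00, -1.05701114e-05,  1.79120884e-03]), 'ft_force': array([-0.54673901,  0.11366238, -0.78365023]), 'wrist_torque': array([ 0.03815254, -0.03986305, -0.05784813]), 'gripper_width': 0.08518965016284247}
```

View pics/scene0.png

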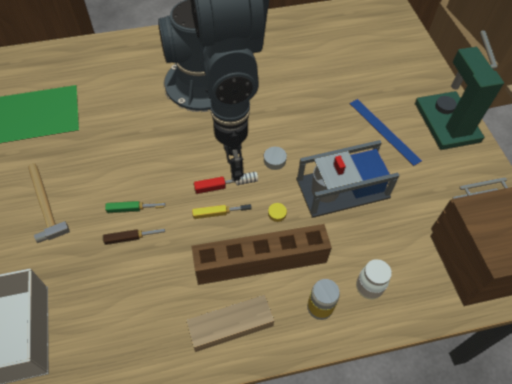

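View pics/side0.png

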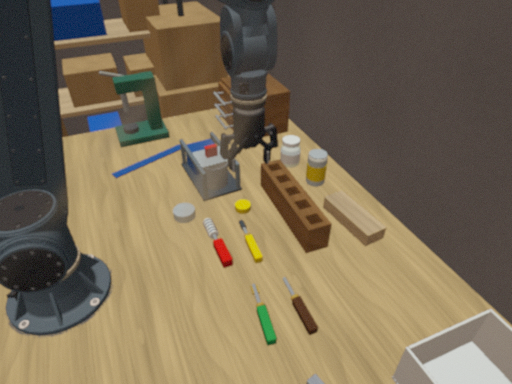

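View pics/wrist0.png

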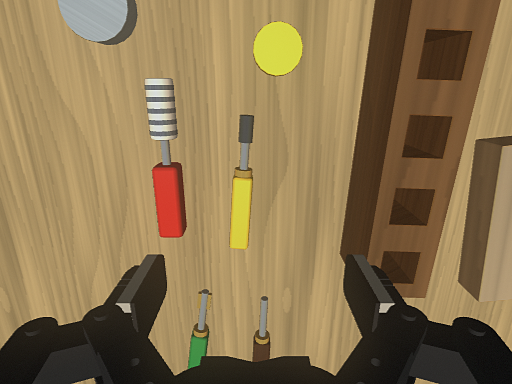

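The scene shows the brush at (225,182), punch at (222,211), creaser at (135,206) and awl at (135,236). The tin is at (275,157), the wax at (277,212), the block at (262,255) and the station at (347,178). No slicker is visible. The next step is to measure them.

```bash
cat > meas.py <<'E'
from h import *
def load(fn):
    z=np.load('pics/'+fn+'.npz'); return z['im'],z['d'],{k:z[k] for k in ['fx','fy','cx','cy','eye','orientation']}
def masks(im,P):
    hsv=cv2.cvtColor(im,cv2.COLOR_RGB2HSV).astype(int); H,S,V=[hsv[...,k] for k in range(3)]
    X,Y,Z=[P[...,k] for k in range(3)]
    reg=(X>0.15)&(X<0.85)&(Y>-0.5)&(Y<0.4)&(Z>0.003)
    low=reg&(Z<0.06)
    return dict(red=low&((H<5)|(H>174))&(S>170)&(V>60), yel=low&(H>22)&(H<33)&(S>190),green=low&(H>45)&(H<75)&(S>150),
      grip=reg&(Z>0.09)&((H<6)|(H>174))&(S>150))
def obb(pts):
    r=cv2.minAreaRect((pts*1000).astype(np.float32)); return r
E
python3 - <<'E'
from meas import *
for fn in ['scene0','side0','wrist0']:
    im,d,i=load(fn);P=cloud(d,i)
    for k,m in masks(im,P).items():
        n,l,st,c=cv2.connectedComponentsWithStats(m.astype(np.uint8))
        for j in range(1,n):
            if st[j,4]>25:
                q=P[l==j]; print(fn,k,st[j],np.round(np.median(q,0),4),'zmax',np.round(np.percentile(q[:,2],95),4),obb(q[q[:,2]>np.percentile(q[:,2],95)-0.006][:,:2]))
E
```

```text
scene0 red [194 177  31  16 327] [ 0.43   -0.0488  0.0281] zmax 0.0339 ((425.09130859375, -48.97099304199219), (27.939332962036133, 83.37842559814453), 0.15923447906970978)
scene0 grip [335 156  10  18 118] [0.5173 0.2899 0.1441] zmax 0.1489 ((510.7303161621094, 292.3378601074219), (37.35993957519531, 14.481915473937988), 1.4259514808654785)
side0 red [214 239  18  28 271] [ 0.4185 -0.0637  0.0296] zmax 0.0323 ((420.09783935546875, -54.131141662597656), (24.701202392578125, 84.94727325439453), 0.9924959540367126)
side0 yel [307 170  17  11 125] [0.8158 0.1291 0.0431] zmax 0.0581 ((818.3853149414062, 132.77969360351562), (17.189176559448242, 51.327880859375), 47.90742492675781)
side0 yel [235 200  15  13 156] [0.5452 0.109  0.02  ] zmax 0.023 ((546.9810791015625, 113.871337890625), (44.352203369140625, 46.6453857421875), 8.602258682250977)
side0 yel [245 234  17  28 223] [ 0.5041 -0.0761  0.0236] zmax 0.0263 ((505.990966796875, -66.72172546386719), (95.26229095458984, 19.756261825561523), 85.43865203857422)
side0 green [258 306  17  38 318] [ 0.436  -0.3096  0.0238] zmax 0.0261 ((437.0461120605469, -302.7028503417969), (90.42835998535156, 19.653438568115234), 81.12835693359375)
side0 grip [205 145  11   5  31] [0.5052 0.2864 0.1465] zmax 0.149 ((506.7978515625, 289.23516845703125), (33.08575439453125, 11.898566246032715), 3.2480967044830322)
wrist0 red [ 152  167   31   70 1614] [ 0.4233 -0.0449  0.0301] zmax 0.0314 ((422.6705322265625, -47.724342346191406), (27.74533462524414, 86.8524398803711), 0.20515896379947662)
```

```bash
python3 - <<'E'
from meas import *
from scipy import ndimage
# top-down height & color map from all views
for fn in ['scene0','side0']:
    im,d,i=load(fn);P=cloud(d,i)
    Hm=np.zeros((420,480,3),np.uint8)
    q=P.reshape(-1,3);c=im.reshape(-1,3)
    o=np.argsort(q[:,2]);q=q[o];c=c[o]
    u=((q[:,1]+0.5)*500).astype(int);v=((0.9-q[:,0])*500).astype(int)
    ok=(u>=0)&(u<480)&(v>=0)&(v<420)&(q[:,2]<0.2)
    Hm[v[ok],u[ok]]=c[ok][:,::-1]
    Hm=np.where(Hm==0,cv2.dilate(Hm,np.ones((3,3))),Hm)
    cv2.imwrite('pics/top_'+fn+'.png',Hm)
    # block top
    Z=P[...,2]
    m=(abs(Z-0.09)<0.006)&(P[...,0]>0.4)&(P[...,0]<0.8)&(P[...,1]<0.25)&(P[...,1]>-.4)
    n,l,st,ce=cv2.connectedComponentsWithStats(m.astype(np.uint8))
    j=1+np.argmax(st[1:,4]);print(fn,'block',st[j],obb(P[l==j][:,:2]),np.median(Z[l==j]))
    m=(abs(Z-0.109)<0.008)&(P[...,0]>0.2)&(P[...,0]<0.75)&(P[...,1]>0.0)&(P[...,1]<.45)
    n,l,st,ce=cv2.connectedComponentsWithStats(m.astype(np.uint8))
    for j in range(1,n):
        if st[j,4]>60:print(fn,'stat',st[j],obb(P[l==j][:,:2]),np.median(Z[l==j]))
E
```

```text
scene0 block [ 191  224  141   48 2630] ((680.3381958007812, 39.87876892089844), (344.3479919433594, 74.02700805664062), 87.86192321777344) 0.08975084440043035
scene0 stat [ 300  140  100   58 1835] ((508.0243835449219, 326.825439453125), (132.13958740234375, 242.5128173828125), 3.571087598800659) 0.10891427230384232
side0 block [ 261  159   71   73 1403] ((680.8997192382812, 39.08055114746094), (350.3512268066406, 73.22698211669922), 87.76690673828125) 0.09029386203908618
side0 stat [180 131  48  45 601] ((508.8475341796875, 323.60003662109375), (131.74539184570312, 241.3475799560547), 3.6342101097106934) 0.10967791667708482
```

```bash
cat > go.py <<'E'
import sys
from h import *
# usage: plan(targetpos, R target) -> rotation vector in tool frame (rad) and translation in tool axes (cm) after the rotation
def plan(p=None,Rt=None):
    s=ctrl.state(); R0=R.from_rotvec(s['ee_rot']); 
    rv=np.zeros(3)
    if Rt is not None:
        rv=(R0.inv()*Rt).as_rotvec(); R1=Rt
    else: R1=R0
    out=dict(t=round(s['time_s'],2),pos=np.round(s['tcp_pos'],4),rv=np.round(rv,3))
    if p is not None: out['dp_cm']=np.round(R1.inv().apply(np.array(p)-s['tcp_pos'])*100,2)
    print(out); print('q',np.round(s['joint_positions'],2),'F',np.round(s['ft_force'],1),'w',round(s['gripper_width'],4))
E
python3 -m crank '[{"dp":[-0.1,-2,0],"angular":[0,0,0.05],"grip":1},{"dp":[0,-2.5,0],"angular":[0,0,0.1],"grip":1}]'
python3 - <<'E'
from go import *
plan()
im,d,i=cap('side','s1')
E
```

```text
time_s: 0.32
tcp_pos: [0.5249, 0.0443, 0.242]
ee_rot: [3.132, -0.242, -0.001]
ft_force: [0.3, 0.3, -0.5]
gripper_width: 0.0857
{'t': 0.32, 'pos': array([0.5249, 0.0443, 0.242 ]), 'rv': array([0., 0., 0.])}
q [ 0.08  0.24 -0.01  1.32 -0.    1.81] F [ 0.3  0.3 -0.5] w 0.0857
```

```bash
python3 -m crank '[{"dp":[0,0,0],"angular":[0,0,-0.112],"grip":1},{"dp":[0,0,0],"angular":[0,0,-0.112],"grip":1},{"dp":[0,0,0],"angular":[0,0,-0.112],"grip":1},{"dp":[0,0,0],"angular":[0,0,-0.112],"grip":1},{"dp":[0,0,0],"angular":[0,0,-0.112],"grip":1},{"dp":[0,0,0],"angular":[0,0,-0.112],"grip":1},{"dp":[0,0,0],"angular":[0,0,-0.112],"grip":1},{"dp":[0,0,0],"angular":[0,0,-0.112],"grip":1},{"dp":[0,0,0],"angular":[0,0,-0.112],"grip":1},{"dp":[0,0,0],"angular":[0,0,-0.112],"grip":1},{"dp":[0,0,0],"angular":[0,0,-0.112],"grip":1},{"dp":[0,0,0],"angular":[0,0,-0.112],"grip":1},{"dp":[0,0,0],"angular":[0,0,-0.112],"grip":1},{"dp":[0,0,0],"angular":[0,0,-0.112],"grip":1},{"dp":[0,0,0],"angular":[0,0,-0.112],"grip":1},{"dp":[0,0,0],"angular":[0,0,-0.112],"grip":1}]'
python3 - <<'E'
from go import *
yaw=np.radians(93.6)
Rt=R.from_euler('z',yaw)*R.from_euler('x',np.pi)
plan([0.5095,0.2905,0.20],Rt)
E
```

```text
time_s: 1.7
tcp_pos: [0.5251, 0.0449, 0.242]
ee_rot: [-2.134, -2.305, 0.001]
ft_force: [-0.4, -0.3, 0.9]
gripper_width: 0.0856
{'t': 1.7, 'pos': array([0.5251, 0.0449, 0.242 ]), 'rv': array([-0.001,  0.   ,  0.014]), 'dp_cm': array([ 2.461e+01, -1.000e-02,  4.200e+00])}
q [ 0.09  0.24 -0.01  1.32  0.    0.01] F [-0.4 -0.3  0.9] w 0.0856
```

```bash
python3 -m crank '[{"dp":[3.08,0,0.5],"angular":[0,0,0.014],"grip":1},{"dp":[3.08,0,0.5],"angular":[0,0,0],"grip":1},{"dp":[3.08,0,0.5],"angular":[0,0,0],"grip":1},{"dp":[3.08,0,0.5],"angular":[0,0,0],"grip":1},{"dp":[3.08,0,0.5],"angular":[0,0,0],"grip":1},{"dp":[3.08,0,0.5],"angular":[0,0,0],"grip":1},{"dp":[3.08,0,0.6],"angular":[0,0,0],"grip":1},{"dp":[3.08,0,0.6],"angular":[0,0,0],"grip":1},{"dp":[0,0,0],"angular":[0,0,0],"grip":1},{"dp":[0,0,0],"angular":[0,0,0],"grip":1}]'
python3 - <<'E'
from go import *
from meas import *
yaw=np.radians(93.6)
Rt=R.from_euler('z',yaw)*R.from_euler('x',np.pi)
plan([0.5095,0.2905,0.131],Rt)
cap('wrist','w1');cap('scene','c1')
for fn in ['w1','c1']:
    im,d,i=load(fn);P=cloud(d,i); m=masks(im,P)['grip']; q=P[m]; q=q[q[:,2]>.14]; print(fn,len(q),np.median(q,0),obb(q[:,:2]))
E
```

```text
time_s: 2.53
tcp_pos: [0.51, 0.2922, 0.1993]
ee_rot: [-2.153, -2.287, 0.003]
ft_force: [-0.3, -0.6, -0.6]
gripper_width: 0.0854
{'t': 2.53, 'pos': array([0.51  , 0.2922, 0.1993]), 'rv': array([-0.002,  0.001, -0.002]), 'dp_cm': array([-0.17, -0.06,  6.83])}
q [ 0.52  0.36  0.06  1.26 -0.    0.46] F [-0.3 -0.6 -0.6] w 0.0854
w1 1459 [0.50780293 0.29372677 0.14695414] ((490.683837890625, 301.98211669921875), (103.53050994873047, 75.68280029296875), 49.282413482666016)
c1 76 [0.51368202 0.29157859 0.14610855] ((512.1619873046875, 292.15606689453125), (36.6984748840332, 16.07814598083496), 4.474140167236328)
```

View pics/w1.png

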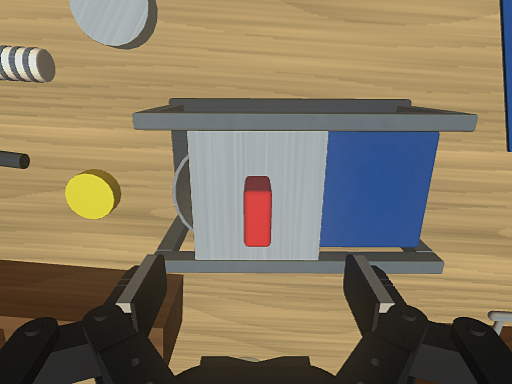

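View pics/c1.png

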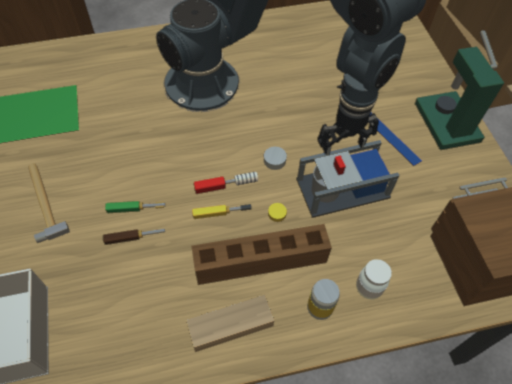

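The wrist view shows the grip centred between the fingers at (258,212). The shutter is about 20 mm open and the blue block is on the right. I'll descend and grasp.

```bash
python3 -m crank '[{"dp":[0,0,1.4],"angular":[0,0,0],"grip":1},{"dp":[0,0,1.8],"angular":[0,0,0],"grip":0.7},{"dp":[0,0,1.8],"angular":[0,0,0],"grip":0.6},{"dp":[0,0,1.8],"angular":[0,0,0],"grip":0.5},{"dp":[0,0,0],"angular":[0,0,0],"grip":0.1},{"dp":[0,0,0],"angular":[0,0,0],"grip":0},{"dp":[0,0,0],"angular":[0,0,0],"grip":0},{"dp":[0,0,0],"angular":[0,0,0],"grip":0},{"dp":[0,0,0],"angular":[0,0,0],"grip":0},{"dp":[0,0,0],"angular":[0,0,0],"grip":0}]' 40
python3 - <<'E'
from go import *
plan()
E
```

```text
time_s: 3.47
tcp_pos: [0.5109, 0.2906, 0.1331]
ee_rot: [2.157, 2.283, 0.001]
ft_force: [-1.7, -3.0, 2.7]
gripper_width: 0.0175
{'t': 3.47, 'pos': array([0.5109, 0.2906, 0.1331]), 'rv': array([0., 0., 0.])}
q [ 0.52  0.4  -0.07  1.11 -0.    0.46] F [-1.7 -3.   2.7] w 0.0175
```

```bash
python3 -m crank '[{"dp":[1.2,0,0],"angular":[0,0,0],"grip":0},{"dp":[1.5,0,0],"angular":[0,0,0],"grip":0},{"dp":[1.5,0,0],"angular":[0,0,0],"grip":0},{"dp":[1.5,0,0],"angular":[0,0,0],"grip":0},{"dp":[1.5,0,0],"angular":[0,0,0],"grip":0},{"dp":[0.8,0,0],"angular":[0,0,0],"grip":0},{"dp":[0.4,0,0],"angular":[0,0,0],"grip":0},{"dp":[0.2,0,0],"angular":[0,0,0],"grip":0},{"dp":[0,0,0],"angular":[0,0,0],"grip":0}]'
python3 - <<'E'
from go import *
plan()
E
```

```text
time_s: 4.22
tcp_pos: [0.5059, 0.3791, 0.1332]
ee_rot: [-2.155, -2.285, -0.004]
ft_force: [-1.8, 1.3, 5.0]
gripper_width: 0.0172
{'t': 4.22, 'pos': array([0.5059, 0.3791, 0.1332]), 'rv': array([0., 0., 0.])}
q [0.64 0.47 0.05 1.15 0.   0.58] F [-1.8  1.3  5. ] w 0.0172
```

```bash
python3 -m crank '[{"dp":[0.2,0,0],"angular":[0,0,0],"grip":0},{"dp":[0.2,0,0],"angular":[0,0,0],"grip":0},{"dp":[0.1,0,0],"angular":[0,0,0],"grip":0}]'
python3 -m crank '[{"dp":[0.1,0,0],"angular":[0,0,0],"grip":0},{"dp":[0.1,0,0],"angular":[0,0,0],"grip":0},{"dp":[0,0,0],"angular":[0,0,0],"grip":0}]'
```

```text
time_s: 4.47
tcp_pos: [0.5058, 0.3815, 0.1331]
ee_rot: [2.155, 2.282, -0.001]
ft_force: [0.2, -14.8, 10.3]
gripper_width: 0.0174
time_s: 4.72
tcp_pos: [0.5058, 0.3816, 0.1331]
ee_rot: [2.155, 2.279, -0.004]
ft_force: [0.0, -19.5, 11.7]
gripper_width: 0.0173
```

```bash
python3 -m crank '[{"dp":[-0.3,0,0],"angular":[0,0,0],"grip":0.6},{"dp":[0,0,0],"angular":[0,0,0],"grip":0.7},{"dp":[0,0,0],"angular":[0,0,0],"grip":0.7},{"dp":[0,0,-1],"angular":[0,0,0],"grip":1},{"dp":[0,0,-3],"angular":[0,0,0],"grip":1},{"dp":[0,0,-3],"angular":[0,0,0],"grip":1},{"dp":[0,0,-3],"angular":[0,0,0],"grip":1},{"dp":[-4,0,-2],"angular":[0,0,0],"grip":1},{"dp":[-4,0,0],"angular":[0,0,0],"grip":1},{"dp":[-4,0,0],"angular":[0,0,0],"grip":1},{"dp":[-4,0,0],"angular":[0,0,0],"grip":1},{"dp":[-4,0,0],"angular":[0,0,0],"grip":1},{"dp":[-2,0,0],"angular":[0,0,0],"grip":1},{"dp":[0,0,0],"angular":[0,0,0],"grip":1}]'
python3 - <<'E'
from go import *
plan()
cap('wrist','w2');cap('scene','c2')
E
```

```text
time_s: 5.88
tcp_pos: [0.5182, 0.1607, 0.2522]
ee_rot: [2.16, 2.28, 0.001]
ft_force: [0.4, 0.5, 0.5]
gripper_width: 0.0852
{'t': 5.88, 'pos': array([0.5182, 0.1607, 0.2522]), 'rv': array([0., 0., 0.])}
q [ 0.3   0.26  0.05  1.35 -0.    0.25] F [0.4 0.5 0.5] w 0.0852
```

View pics/w2.png

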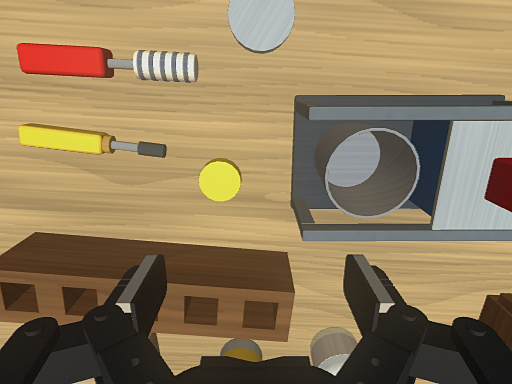

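View pics/c2.png

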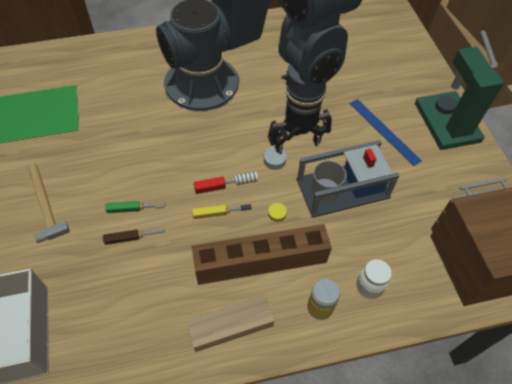

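```bash
cat >> meas.py <<'E'
def ray(i,u,v,z):
    dirv=camR(i['orientation'])@np.array([(u-i['cx'])/i['fx'],(v-i['cy'])/i['fy'],1.0])
    t=(z-i['eye'][2])/dirv[2]; return np.array(i['eye'])+t*dirv
def handles(fn,mn=60):
    im,d,i=load(fn);P=cloud(d,i)
    hsv=cv2.cvtColor(im,cv2.COLOR_RGB2HSV).astype(int); H,S,V=[hsv[...,k] for k in range(3)]
    X,Y,Z=[P[...,k] for k in range(3)]
    reg=(X>0.15)&(X<0.85)&(Y>-0.6)&(Y<0.5)&(Z<0.05)&(Z>.006)
    ms=dict(red=reg&((H<6)|(H>174))&(S>150),yel=reg&(H>22)&(H<33)&(S>150),green=reg&(H>45)&(H<80)&(S>130),dark=reg&(V<110)&(H<20)&(S>80),blue=reg&(H>100)&(H<125)&(S>140))
    for k,m in ms.items():
        n,l,st,c=cv2.connectedComponentsWithStats(m.astype(np.uint8))
        for j in range(1,n):
            if st[j,4]>mn:
                q=P[l==j]; zt=np.percentile(q[:,2],90); q=q[q[:,2]>zt-0.005]
                r=cv2.minAreaRect((q[:,:2]*1000).astype(np.float32))
                print(fn,k,st[j].tolist(),'c',np.round(r[0],1),'size',np.round(r[1],1),'ang',round(r[2],1),'z',round(zt*1000,1))
E
python3 - <<'E'
from meas import *
for fn in ['w2','c2','s1']: handles(fn)
im,d,i=load('w2')
print('pot',ray(i,373.5,172.5,0.098), ray(i,328,172,.098),ray(i,420,172,.098),ray(i,373,128,.098),ray(i,373,217,.098))
P=cloud(d,i)
for n,(u,v) in dict(tin=(262,20),wax=(220,181)).items(): print(n,P[v,u])
E
```

```text
w2 red [17, 43, 95, 34, 2553] c [422.3 -48.1] size [29.6 88.8] ang 0.4 z 31.1
w2 yel [18, 126, 82, 28, 1499] c [507.5 -65.9] size [92.9 22.2] ang 86.2 z 25.1
w2 yel [199, 161, 42, 41, 1327] c [548.9 119.4] size [50.1 50.1] ang 90.0 z 21.0
w2 dark [101, 48, 13, 30, 182] c [422.8  -5.2] size [ 4.5 28.7] ang 86.2 z 24.3
w2 dark [8, 234, 283, 39, 4717] c [646.1  40.6] size [343.    2.7] ang 87.9 z 46.0
w2 dark [83, 288, 14, 6, 66] c [697.4 -41.5] size [17.1  6.6] ang 69.4 z 48.9
w2 dark [190, 296, 28, 7, 133] c [701.1 104.6] size [34.6  5.3] ang 87.4 z 49.0
w2 dark [244, 301, 29, 7, 132] c [704.7 175. ] size [36.6  2.4] ang 86.3 z 49.1
w2 dark [149, 333, 9, 18, 81] c [797.6  24. ] size [19.2  0.8] ang 6.6 z 22.5
c2 red [194, 177, 31, 16, 343] c [425.2 -48.5] size [86.  29.8] ang 87.8 z 32.0
c2 yel [269, 203, 17, 18, 242] c [549.6 119.1] size [44.5 49.2] ang 74.7 z 22.7
c2 yel [193, 205, 34, 12, 262] c [509.9 -64.7] size [90.9 23.3] ang 87.0 z 26.5
c2 green [106, 202, 32, 10, 237] c [ 444.  -298.8] size [85.9 22.9] ang 83.8 z 26.3
c2 dark [195, 185, 31, 9, 113] c [437.6 -50.1] size [77.6 
[... 787 characters left out ...]
] size [18.8 54.1] ang 52.8 z 47.8
s1 yel [235, 199, 16, 14, 169] c [549.2 115.7] size [49.2 48.1] ang 40.5 z 22.2
s1 yel [245, 234, 18, 28, 247] c [507.  -66.8] size [96.6 22.7] ang 86.4 z 25.7
s1 green [258, 305, 18, 39, 341] c [ 437.3 -301.4] size [92.6 20. ] ang 82.4 z 25.8
s1 dark [261, 175, 68, 77, 773] c [647.6  30.8] size [ 63.  346.5] ang 8.5 z 45.6
s1 dark [292, 297, 26, 38, 392] c [ 531.1 -315.6] size [91.9 19.8] ang 87.4 z 25.7
pot [0.5083463  0.27250825 0.098     ] [0.51016501 0.22951458 0.098     ] [0.50550784 0.31626466 0.098     ] [0.46717532 0.26471545 0.098     ] [0.55371072 0.28009383 0.098     ]
tin [0.3740739  0.16021918 0.02920938]
wax [0.54864596 0.12000769 0.02003378]
```

Pot axis is about (0.510, 0.272). The brush handle centre is (0.4225, -0.0485), lying along y. Wax and tin are undisturbed. I'll go to the brush.

```bash
python3 -m crank '[{"dp":[0,0,0],"angular":[0,0,0.116],"grip":1},{"dp":[0,0,0],"angular":[0,0,0.116],"grip":1},{"dp":[0,0,0],"angular":[0,0,0.116],"grip":1},{"dp":[0,0,0],"angular":[0,0,0.116],"grip":1},{"dp":[0,0,0],"angular":[0,0,0.116],"grip":1},{"dp":[0,0,0],"angular":[0,0,0.116],"grip":1},{"dp":[0,0,0],"angular":[0,0,0.116],"grip":1},{"dp":[0,0,0],"angular":[0,0,0.116],"grip":1},{"dp":[0,0,0],"angular":[0,0,0.116],"grip":1},{"dp":[0,0,0],"angular":[0,0,0.116],"grip":1},{"dp":[0,0,0],"angular":[0,0,0.116],"grip":1},{"dp":[0,0,0],"angular":[0,0,0.116],"grip":1},{"dp":[0,0,0],"angular":[0,0,0.116],"grip":0.8},{"dp":[0,0,0],"angular":[0,0,0.116],"grip":0.8}]'
python3 - <<'E'
from go import *
Rt=R.from_euler('z',np.radians(0.3))*R.from_euler('x',np.pi)
plan([0.4225,-0.062,0.12],Rt)
E
```

```text
time_s: 7.15
tcp_pos: [0.5181, 0.1657, 0.2512]
ee_rot: [-3.141, -0.0, -0.0]
ft_force: [0.7, -0.1, 0.4]
gripper_width: 0.0683
{'t': 7.15, 'pos': array([0.5181, 0.1657, 0.2512]), 'rv': array([-0.001, -0.   , -0.005]), 'dp_cm': array([-9.68, 22.72, 13.12])}
q [0.31 0.27 0.05 1.35 0.   1.88] F [ 0.7 -0.1  0.4] w 0.0683
```

```bash
python3 -m crank '[{"dp":[-0.97,2.27,1.31],"angular":[0,0,-0.005],"grip":0.8},{"dp":[-0.97,2.27,1.31],"angular":[0,0,0],"grip":0.8},{"dp":[-0.97,2.27,1.31],"angular":[0,0,0],"grip":0.8},{"dp":[-0.97,2.27,1.31],"angular":[0,0,0],"grip":0.8},{"dp":[-0.97,2.27,1.31],"angular":[0,0,0],"grip":0.8},{"dp":[-0.97,2.27,1.31],"angular":[0,0,0],"grip":0.8},{"dp":[-0.97,2.27,1.31],"angular":[0,0,0],"grip":0.8},{"dp":[-0.97,2.27,1.31],"angular":[0,0,0],"grip":0.8},{"dp":[-0.97,2.27,1.31],"angular":[0,0,0],"grip":0.8},{"dp":[-0.97,2.27,1.31],"angular":[0,0,0],"grip":0.8},{"dp":[0,0,0],"angular":[0,0,0],"grip":0.8},{"dp":[0,0,0],"angular":[0,0,0],"grip":0.8}]'
python3 - <<'E'
from go import *
from meas import *
Rt=R.from_euler('z',np.radians(0.3))*R.from_euler('x',np.pi)
plan([0.4225,-0.062,0.014],Rt)
cap('wrist','w3');cap('side','s3')
handles('w3');handles('s3')
E
```

```text
time_s: 8.15
tcp_pos: [0.423, -0.0637, 0.1198]
ee_rot: [-3.141, -0.013, 0.001]
ft_force: [-0.2, 0.1, 0.7]
gripper_width: 0.0682
{'t': 8.15, 'pos': array([ 0.423 , -0.0637,  0.1198]), 'rv': array([-0.001,  0.001,  0.003]), 'dp_cm': array([-0.05, -0.17, 10.58])}
q [-0.15  0.16 -0.45  0.96  0.    1.41] F [-0.2  0.1  0.7] w 0.0682
w3 red [233, 119, 41, 117, 4372] c [422.6 -48.3] size [29.1 88. ] ang 0.3 z 30.9
w3 yel [340, 143, 48, 112, 3037] c [507.7 -65.2] size [91.9 22.5] ang 85.9 z 24.9
w3 dark [234, 118, 38, 7, 104] c [422.3  -4.6] size [ 2.  26.5] ang 88.8 z 25.9
w3 dark [494, 213, 18, 66, 602] c [ 640.4 -117.1] size [28.4  2.8] ang 87.5 z 20.6
s3 red [214, 239, 18, 28, 283] c [420.9 -52.4] size [86.3 26. ] ang 89.6 z 31.7
s3 yel [307, 172, 18, 10, 98] c [820.5 132. ] size [14.4 50.5] ang 55.7 z 47.9
s3 yel [245, 234, 18, 28, 250] c [506.8 -67. ] size [97.9 22.3] ang 86.0 z 25.6
s3 green [258, 305, 18, 39, 345] c [ 437.6 -301.9] size [92.5 20.2] ang 81.4 z 25.6
s3 dark [261, 175, 68, 77, 768] c [647.5  31. ] size [ 64.3 345.4] ang 8.7 z 45.0
s3 dark [293, 297, 25, 37, 381] c [ 530.6 -315.1] size [90.7 19.6] ang 88.8 z 25.4
```

View pics/w3.png

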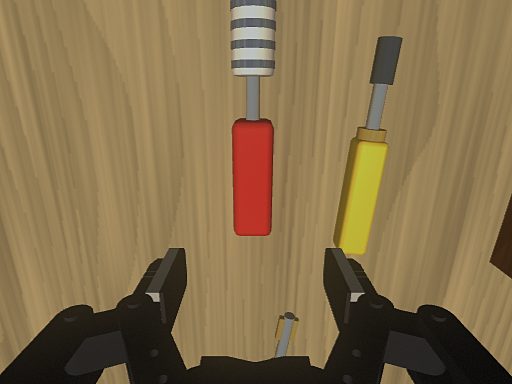

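```bash
python3 -m crank '[{"dp":[0,0,2],"angular":[0,0,0],"grip":0.8},{"dp":[0,0,2],"angular":[0,0,0],"grip":0.8},{"dp":[0,0,2],"angular":[0,0,0],"grip":0.8},{"dp":[0,0,2],"angular":[0,0,0],"grip":0.8},{"dp":[0,0,1.5],"angular":[0,0,0],"grip":0.8},{"dp":[0,0,1.0],"angular":[0,0,0],"grip":0.8},{"dp":[0,0,0],"angular":[0,0,0],"grip":0.6}]' 70
python3 -m crank '[{"dp":[0,0,0],"angular":[0,0,0],"grip":0},{"dp":[0,0,0],"angular":[0,0,0],"grip":0},{"dp":[0,0,0],"angular":[0,0,0],"grip":0},{"dp":[0,0,0],"angular":[0,0,0],"grip":0},{"dp":[0,0,0],"angular":[0,0,0],"grip":0},{"dp":[0,0,0],"angular":[0,0,0],"grip":0}]' 70
```

```text
time_s: 8.83
tcp_pos: [0.4229, -0.0626, 0.0138]
ee_rot: [-3.141, -0.017, 0.003]
ft_force: [0.2, 0.3, -0.3]
gripper_width: 0.0579
time_s: 9.33
tcp_pos: [0.4241, -0.0637, 0.0161]
ee_rot: [-3.141, -0.015, -0.004]
ft_force: [0.7, 3.1, 6.9]
gripper_width: 0.0288
```

```bash
python3 -m crank '[{"dp":[0,0,-1.5],"angular":[0,0,0],"grip":0},{"dp":[0,0,-3],"angular":[0,0,0],"grip":0},{"dp":[0,0,-3.5],"angular":[0,0,0],"grip":0},{"dp":[0,0,-3.5],"angular":[0,0,0],"grip":0},{"dp":[0,0,-3.5],"angular":[0,0,0],"grip":0},{"dp":[0,0,-3.5],"angular":[0,0,0],"grip":0},{"dp":[0,0,-3.5],"angular":[0,0,0],"grip":0},{"dp":[0,0,-3.5],"angular":[0,0,0],"grip":0},{"dp":[0,0,-3.5],"angular":[0,0,0],"grip":0},{"dp":[0,0,-1.5],"angular":[0,0,0],"grip":0}]'
python3 -m crank '[{"dp":[0,0,0],"angular":[0,0,-0.115],"grip":0},{"dp":[0,0,0],"angular":[0,0,-0.115],"grip":0},{"dp":[0,0,0],"angular":[0,0,-0.115],"grip":0},{"dp":[0,0,0],"angular":[0,0,-0.115],"grip":0},{"dp":[0,0,0],"angular":[0,0,-0.115],"grip":0},{"dp":[0,0,0],"angular":[0,0,-0.115],"grip":0},{"dp":[0,0,0],"angular":[0,0,-0.115],"grip":0},{"dp":[0,0,0],"angular":[0,0,-0.115],"grip":0},{"dp":[0,0,0],"angular":[0,0,-0.115],"grip":0},{"dp":[0,0,0],"angular":[0,0,-0.115],"grip":0},{"dp":[0,0,0],"angular":[0,0,-0.115],"grip":0},{"dp":[0,0,0],"angular":[0,0,-0.115],"grip":0},{"dp":[0,0,0],"angular":[0,0,-0.115],"grip":0},{"dp":[0,0,0],"angular":[0,0,-0.115],"grip":0},{"dp":[0,0,0],"angular":[0,0,-0.115],"grip":0},{"dp":[0,0,0],"angular":[0,0,-0.115],"grip":0},{"dp":[0,0,0],"angular":[0,0,-0.115],"grip":0},{"dp":[0,0,0],"angular":[0,0,-0.115],"grip":0}]'
python3 - <<'E'
from go import *
cap('wrist','w4')
plan([0.45,0.22,0.33],R.from_euler('z',np.radians(118))*R.from_euler('x',np.pi))
E
```

```text
time_s: 10.17
tcp_pos: [0.4236, -0.064, 0.3248]
ee_rot: [3.141, 0.014, 0.009]
ft_force: [0.5, -0.3, -0.6]
gripper_width: 0.0291
time_s: 11.67
tcp_pos: [0.4227, -0.0639, 0.3205]
ee_rot: [1.584, 2.713, 0.0]
ft_force: [0.3, -0.4, -0.6]
gripper_width: 0.029
{'t': 11.72, 'pos': array([ 0.4227, -0.0639,  0.3204]), 'rv': array([0.   , 0.   , 0.033]), 'dp_cm': array([23.79, 15.74, -0.96])}
q [-0.15  0.05 -0.04  1.48 -0.   -0.67] F [ 0.5  0.2 -1.3] w 0.0289
```

View pics/w4.png

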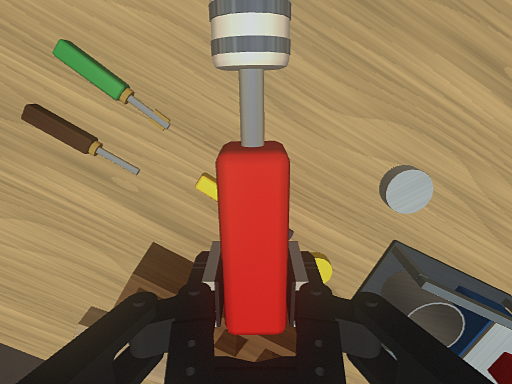

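```bash
python3 -m crank '[{"dp":[2.38,1.57,-0.1],"angular":[0,0,0.033],"grip":0},{"dp":[2.38,1.57,-0.1],"angular":[0,0,0],"grip":0},{"dp":[2.38,1.57,-0.1],"angular":[0,0,0],"grip":0},{"dp":[2.38,1.57,-0.1],"angular":[0,0,0],"grip":0},{"dp":[2.38,1.57,-0.1],"angular":[0,0,0],"grip":0},{"dp":[2.38,1.57,-0.1],"angular":[0,0,0],"grip":0},{"dp":[2.38,1.57,-0.1],"angular":[0,0,0],"grip":0},{"dp":[2.38,1.57,-0.1],"angular":[0,0,0],"grip":0},{"dp":[2.38,1.57,-0.1],"angular":[0,0,0],"grip":0},{"dp":[2.38,1.57,-0.1],"angular":[0,0,0],"grip":0},{"dp":[0,0,0],"angular":[0,0,0],"grip":0}]'
python3 -m crank '[{"dp":[0,0,0],"angular":[-0.12,0,0],"grip":0},{"dp":[0,0,0],"angular":[-0.12,0,0],"grip":0},{"dp":[0,0,0],"angular":[-0.12,0,0],"grip":0},{"dp":[0,0,0],"angular":[-0.12,0,0],"grip":0},{"dp":[0,0,0],"angular":[-0.12,0,0],"grip":0},{"dp":[0,0,0],"angular":[-0.12,0,0],"grip":0},{"dp":[0,0,0],"angular":[-0.12,0,0],"grip":0},{"dp":[0,0,0],"angular":[-0.12,0,0],"grip":0},{"dp":[0,0,0],"angular":[-0.12,0,0],"grip":0},{"dp":[0,0,0],"angular":[-0.12,0,0],"grip":0},{"dp":[0,0,0],"angular":[-0.12,0,0],"grip":0},{"dp":[0,0,0],"angular":[-0.12,0,0],"grip":0},{"dp":[0,0,0],"angular":[-0.13,0,0],"grip":0}]' || true
python3 - <<'E'
from go import *
plan()
cap('side','s5');cap('scene','c5')
E
```

```text
time_s: 12.63
tcp_pos: [0.453, 0.2236, 0.3298]
ee_rot: [-1.636, -2.681, -0.002]
ft_force: [-0.5, 0.1, -2.5]
gripper_width: 0.0289
{'t': 12.63, 'pos': array([0.453 , 0.2236, 0.3298]), 'rv': array([0., 0., 0.])}
q [ 0.46  0.19  0.14  1.52  0.   -0.02] F [-0.5  0.1 -2.5] w 0.0289out of range
```

```bash
python3 -m crank '[{"dp":[0,0,0],"angular":[-0.12,0,0],"grip":0},{"dp":[0,0,0],"angular":[-0.12,0,0],"grip":0},{"dp":[0,0,0],"angular":[-0.12,0,0],"grip":0},{"dp":[0,0,0],"angular":[-0.12,0,0],"grip":0},{"dp":[0,0,0],"angular":[-0.12,0,0],"grip":0},{"dp":[0,0,0],"angular":[-0.12,0,0],"grip":0},{"dp":[0,0,0],"angular":[-0.12,0,0],"grip":0},{"dp":[0,0,0],"angular":[-0.12,0,0],"grip":0},{"dp":[0,0,0],"angular":[-0.12,0,0],"grip":0},{"dp":[0,0,0],"angular":[-0.12,0,0],"grip":0},{"dp":[0,0,0],"angular":[-0.12,0,0],"grip":0},{"dp":[0,0,0],"angular":[-0.12,0,0],"grip":0},{"dp":[0,0,0],"angular":[-0.12,0,0],"grip":0},{"dp":[0,0,0],"angular":[0,0,0],"grip":0}]'
python3 - <<'E'
from go import *
plan()
s=ctrl.state();print(R.from_rotvec(s['ee_rot']).as_matrix().round(3))
cap('side','s5');cap('scene','c5')
E
```

```text
time_s: 13.9
tcp_pos: [0.4769, 0.2286, 0.3888]
ee_rot: [1.049, 1.716, 1.424]
ft_force: [0.4, 0.9, -0.4]
gripper_width: 0.0292
{'t': 13.9, 'pos': array([0.4769, 0.2286, 0.3888]), 'rv': array([0., 0., 0.])}
q [ 0.41 -0.35 -1.14 -0.6   0.06 -0.01] F [ 0.4  0.9 -0.4] w 0.0292
[[-0.457  0.165  0.874]
 [ 0.89   0.084  0.449]
 [ 0.001  0.983 -0.185]]
```

View pics/s5.png

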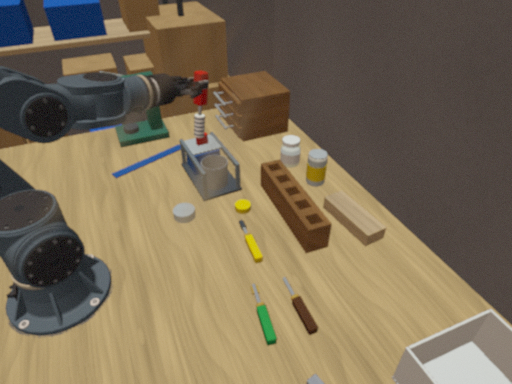

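View pics/c5.png

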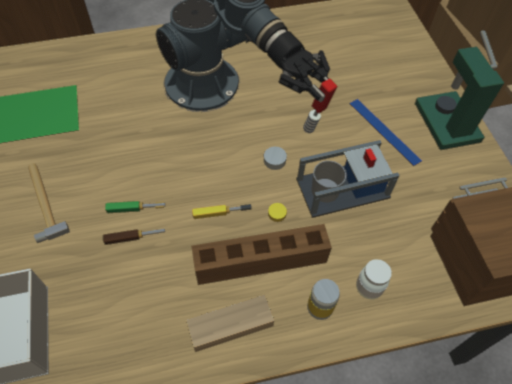

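```bash
cat > fk.py <<'E'
import numpy as np
from scipy.optimize import least_squares
D=np.array([[.2386,-.0140,1.3192,.5247,.2418],[.36,.06,1.26,.5878,.1993],[.40,-.07,1.11,.5878,.1331],[.47,.05,1.15,.6332,.1332],[.26,.05,1.35,.5425,.2522],[.16,-.45,.96,.4278,.1198],[.05,-.04,1.48,.4275,.3205],[.19,.14,1.52,.5052,.3298],[-.35,-1.14,-.6,.529,.389]])
rot=lambda v,a:np.array([v[0]*np.cos(a)+v[1]*np.sin(a),-v[0]*np.sin(a)+v[1]*np.cos(a)])
def fk(p,q): return np.array([p[0],p[1]])+rot(p[2:4],q[0])+rot(p[4:6],q[0]-q[1])+rot([p[6],0],q[0]-q[1]+q[2])
f=lambda p:np.concatenate([fk(p,d[:3])-d[3:] for d in D]+[0.02*(p-np.array([0.05,.3,0,.3,.3,0,.25]))])
sol=least_squares(f,[0.05,.3,0,.3,.3,0,.25]); P=sol.x
lo=np.array([-1.03,-1.14,-1.82]);hi=np.array([1.9,1.46,2.27])
def ik(r,z,th):
    b=None
    for s in ([0.2,-.5,1],[.8,.5,0.5],[-.3,-1,0],[1,-1,-1.]):
        g=lambda q:np.append(fk(P,q)-[r,z],0.3*(q[0]-q[1]+q[2]-th))
        o=least_squares(g,np.clip(s,lo+.01,hi-.01),bounds=(lo,hi))
        if b is None or o.cost<b.cost:b=o
    return b.x.round(2),round(np.sqrt(2*b.cost),4)
if __name__=='__main__':
    print(P.round(3),np.abs(f(P)[:18]).max())
    for r,zs in ((.578,(.19,.25,.31)),(.68,(.17,.25,.31))):
        for z in zs:
            for th in (0,.3,.6,.9): print(r,z,th,*ik(r,z,th))
E
python3 fk.py
```

```text
[ 0.004  0.197 -0.002  0.574  0.394  0.023  0.438] 0.004467841239681247
0.578 0.19 0 [ 0.18 -1.14 -0.99] 0.1283
0.578 0.19 0.3 [ 0.09 -1.14 -0.78] 0.0563
0.578 0.19 0.6 [ 0.01 -1.06 -0.47] 0.0
0.578 0.19 0.9 [-0.02 -0.72  0.19] 0.0
0.578 0.25 0 [ 0.05 -1.14 -0.92] 0.1025
0.578 0.25 0.3 [-0.02 -1.14 -0.74] 0.03
0.578 0.25 0.6 [-0.13 -0.94 -0.21] 0.0
0.578 0.25 0.9 [-0.09 -0.61  0.38] 0.0
0.578 0.31 0 [-0.05 -1.14 -0.89] 0.0743
0.578 0.31 0.3 [-0.11 -1.14 -0.72] 0.0015
0.578 0.31 0.6 [-0.22 -0.81  0.01] 0.0
0.578 0.31 0.9 [-0.13 -0.48  0.55] 0.0
0.68 0.17 0 [ 0.78 -1.14 -1.82] 0.059
0.68 0.17 0.3 [ 0.48 -1.14 -1.3 ] 0.0098
0.68 0.17 0.6 [ 0.21 -0.9  -0.51] 0.0
0.68 0.17 0.9 [ 0.18 -0.57  0.16] 0.0
0.68 0.25 0 [ 0.55 -1.14 -1.62] 0.0428
0.68 0.25 0.3 [ 0.24 -1.07 -1.02] 0.0
0.68 0.25 0.6 [ 0.06 -0.77 -0.22] 0.0
0.68 0.25 0.9 [ 0.09 -0.43  0.38] 0.0
0.68 0.31 0 [ 0.38 -1.14 -1.48] 0.0223
0.68 0.31 0.3 [ 0.08 -0.97 -0.75] 0.0
0.68 0.31 0.6 [-0.03 -0.66 -0.03] 0.0
0.68 0.31 0.9 [ 0.05 -0.31  0.54] 0.0
```

```bash
python3 -m crank '[{"dp":[0,0,0],"angular":[0.115,0,0],"grip":0},{"dp":[0,0,0],"angular":[0.115,0,0],"grip":0},{"dp":[0,0,0],"angular":[0.115,0,0],"grip":0},{"dp":[0,0,0],"angular":[0.115,0,0],"grip":0},{"dp":[0,0,0],"angular":[0.115,0,0],"grip":0},{"dp":[0,0,0],"angular":[0.115,0,0],"grip":0},{"dp":[0,0,0],"angular":[0.115,0,0],"grip":0},{"dp":[0,0,0],"angular":[0.115,0,0],"grip":0},{"dp":[0,0,0],"angular":[0.115,0,0],"grip":0},{"dp":[0,0,0],"angular":[0.115,0,0],"grip":0},{"dp":[0,0,0],"angular":[0.115,0,0],"grip":0},{"dp":[0,0,0],"angular":[0.115,0,0],"grip":0}]'
python3 - <<'E'
from go import *
plan([0.4227,-0.064,0.12],R.from_euler('x',np.pi))
E
```

```text
time_s: 15.0
tcp_pos: [0.4788, 0.2301, 0.3813]
ee_rot: [1.596, 2.615, 0.184]
ft_force: [0.9, -0.4, -0.7]
gripper_width: 0.029
{'t': 15.0, 'pos': array([0.4788, 0.2301, 0.3813]), 'rv': array([ 0.087, -0.144,  2.042]), 'dp_cm': array([-5.61, 29.41, 26.13])}
q [ 0.45  0.13  0.2   1.49  0.   -0.03] F [ 0.9 -0.4 -0.7] w 0.029
```

```bash
python3 -m crank '[{"dp":[0,0,0],"angular":[0.005,-0.008,0.1134],"grip":0},{"dp":[0,0,0],"angular":[0.005,-0.008,0.1134],"grip":0},{"dp":[0,0,0],"angular":[0.005,-0.008,0.1134],"grip":0},{"dp":[0,0,0],"angular":[0.005,-0.008,0.1134],"grip":0},{"dp":[0,0,0],"angular":[0.005,-0.008,0.1134],"grip":0},{"dp":[0,0,0],"angular":[0.005,-0.008,0.1134],"grip":0},{"dp":[0,0,0],"angular":[0.005,-0.008,0.1134],"grip":0},{"dp":[0,0,0],"angular":[0.005,-0.008,0.1134],"grip":0},{"dp":[0,0,0],"angular":[0.005,-0.008,0.1134],"grip":0},{"dp":[0,0,0],"angular":[0.005,-0.008,0.1134],"grip":0},{"dp":[0,0,0],"angular":[0.005,-0.008,0.1134],"grip":0},{"dp":[0,0,0],"angular":[0.005,-0.008,0.1134],"grip":0},{"dp":[0,0,0],"angular":[0.005,-0.008,0.1134],"grip":0},{"dp":[0,0,0],"angular":[0.005,-0.008,0.1134],"grip":0},{"dp":[0,0,0],"angular":[0.005,-0.008,0.1134],"grip":0},{"dp":[0,0,0],"angular":[0.005,-0.008,0.1134],"grip":0},{"dp":[0,0,0],"angular":[0.005,-0.008,0.1134],"grip":0},{"dp":[0,0,0],"angular":[0.005,-0.008,0.1134],"grip":0}]'
python3 -m crank '[{"dp":[-0.47,2.45,0.5],"angular":[0,0,0],"grip":0},{"dp":[-0.47,2.45,0.5],"angular":[0,0,0],"grip":0},{"dp":[-0.47,2.45,0.5],"angular":[0,0,0],"grip":0},{"dp":[-0.47,2.45,2],"angular":[0,0,0],"grip":0},{"dp":[-0.47,2.45,2.6],"angular":[0,0,0],"grip":0},{"dp":[-0.47,2.45,2.6],"angular":[0,0,0],"grip":0},{"dp":[-0.47,2.45,2.6],"angular":[0,0,0],"grip":0},{"dp":[-0.47,2.45,2.6],"angular":[0,0,0],"grip":0},{"dp":[-0.47,2.45,2.6],"angular":[0,0,0],"grip":0},{"dp":[-0.47,2.45,2.6],"angular":[0,0,0],"grip":0},{"dp":[-0.47,2.45,2.6],"angular":[0,0,0],"grip":0},{"dp":[-0.47,2.45,2.6],"angular":[0,0,0],"grip":0},{"dp":[0,0,2],"angular":[0,0,0],"grip":0},{"dp":[0,0,0],"angular":[0,0,0],"grip":0}]'
python3 - <<'E'
from go import *
cap('scene','c6')
plan([0.4227,-0.064,0.0175],R.from_euler('x',np.pi))
E
```

```text
time_s: 16.5
tcp_pos: [0.4789, 0.2301, 0.3802]
ee_rot: [-3.139, 0.008, 0.0]
ft_force: [0.2, 0.5, -0.3]
gripper_width: 0.0287
time_s: 17.67
tcp_pos: [0.4209, -0.0624, 0.1127]
ee_rot: [-3.136, 0.003, 0.008]
ft_force: [-0.3, -0.0, -1.5]
gripper_width: 0.0289
{'t': 17.72, 'pos': array([ 0.4224, -0.0619,  0.1147]), 'rv': array([-0.005,  0.003, -0.001]), 'dp_cm': array([0.03, 0.21, 9.72])}
q [-0.15  0.16 -0.46  0.95  0.    1.42] F [-0.6  0.9 -0.6] w 0.0287
```

View pics/c6.png

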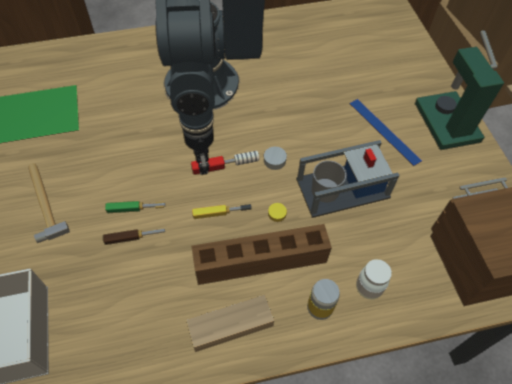

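```bash
python3 -m crank '[{"dp":[0,0.2,2],"angular":[0,0,0],"grip":0},{"dp":[0,0,2],"angular":[0,0,0],"grip":0},{"dp":[0,0,2],"angular":[0,0,0],"grip":0},{"dp":[0,0,2],"angular":[0,0,0],"grip":0},{"dp":[0,0,1],"angular":[0,0,0],"grip":0},{"dp":[0,0,0.6],"angular":[0,0,0],"grip":0},{"dp":[0,0,0],"angular":[0,0,0],"grip":0}]'
python3 -m crank '[{"dp":[0,0,0],"angular":[0,0,0],"grip":0.8},{"dp":[0,0,0],"angular":[0,0,0],"grip":0.8},{"dp":[0,0,0],"angular":[0,0,0],"grip":0.8},{"dp":[0,0,0],"angular":[0,0,0],"grip":0.8},{"dp":[0,0,-2.5],"angular":[0,0,0],"grip":0.8},{"dp":[0,0,-2.5],"angular":[0,0,0],"grip":0.8},{"dp":[0,0,-2.5],"angular":[0,0,0],"grip":0.8}]'
python3 -m crank '[{"dp":[0,0,0],"angular":[0.11,0,0],"grip":0.8},{"dp":[0,0,0],"angular":[0.11,0,0],"grip":0.8},{"dp":[0,0,0],"angular":[0.11,0,0],"grip":0.8},{"dp":[0,0,0],"angular":[0.11,0,0],"grip":0.8},{"dp":[0,0,0],"angular":[0.11,0,0],"grip":0.8},{"dp":[0,0,0],"angular":[0.11,0,0],"grip":0.8},{"dp":[0,0,0],"angular":[0.04,0,0],"grip":0.8},{"dp":[0,0,0],"angular":[0,0,0],"grip":0.8}]'
python3 - <<'E'
from go import *
from meas import *
cap('wrist','w7');cap('scene','c7');handles('w7');handles('c7')
plan([0.4227,-0.058,0.03],R.from_euler('x',np.pi+0.7))
print(R.from_rotvec(ctrl.state()['ee_rot']).as_matrix().round(3))
E
```

```text
time_s: 18.3
tcp_pos: [0.4255, -0.0626, 0.0201]
ee_rot: [-3.137, -0.004, -0.003]
ft_force: [-0.5, -0.0, -0.7]
gripper_width: 0.0286
time_s: 18.88
tcp_pos: [0.425, -0.0634, 0.096]
ee_rot: [-3.137, -0.003, -0.004]
ft_force: [-0.0, -0.2, -0.9]
gripper_width: 0.0682
time_s: 19.55
tcp_pos: [0.4254, -0.0648, 0.0937]
ee_rot: [-2.434, 0.001, -0.002]
ft_force: [-0.2, -0.6, 0.3]
gripper_width: 0.0681
w7 red [234, 198, 46, 129, 5247] c [427.3 -48.3] size [29.1 88.9] ang 2.4 z 30.9
w7 yel [360, 55, 56, 45, 1906] c [549.6 118.8] size [50.5 50.4] ang 38.8 z 20.7
w7 yel [353, 219, 35, 80, 1839] c [509.4 -46.6] size [55.7 22.4] ang 86.2 z 24.9
w7 dark [466, 0, 46, 176, 4341] c [650.3 154.9] size [84.2  3.3] ang 87.7 z 40.5
c7 red [195, 178, 31, 17, 310] c [430.  -47.7] size [27.9 84.7] ang 2.4 z 32.3
c7 yel [269, 203, 17, 18, 242] c [551.2 118.7] size [44.6 50.9] ang 74.8 z 23.0
c7 yel [193, 205, 34, 13, 263] c [510.5 -63.6] size [92.9 24.4] ang 85.5 z 26.2
c7 green [107, 202, 31, 10, 235] c [ 444.2 -298.2] size [83.1 21.4] ang 82.6 z 26.0
c7 dark [196, 186, 30, 10, 105] c [442.4 -47.7] size [ 5.6 8
[... 238 characters left out ...]
 13.3] ang 59.2 z 48.5
c7 dark [254, 246, 14, 9, 90] c [662.4  44.4] size [33.8  8.5] ang 72.2 z 45.6
c7 dark [227, 250, 15, 10, 102] c [659.2 -25.3] size [36.1  8.3] ang 75.4 z 45.4
c7 dark [200, 255, 16, 9, 105] c [657.1 -93.8] size [39.1 10.7] ang 71.1 z 45.1
c7 dark [197, 255, 132, 29, 898] c [715.1  39. ] size [339.5   5.5] ang 87.7 z 45.7
c7 blue [357, 186, 28, 10, 76] c [554.3 386.2] size [ 3.8 81.1] ang 1.6 z 45.1
{'t': 19.65, 'pos': array([ 0.4254, -0.0639,  0.0946]), 'rv': array([-0.003, -0.001,  0.002]), 'dp_cm': array([-0.27,  3.71,  5.32])}
q [-0.54  0.46 -0.33  1.2   0.59  0.9 ] F [ 0.4 -0.4  0.3] w 0.0679
[[ 1.     0.002  0.001]
 [ 0.001 -0.763  0.647]
 [ 0.002 -0.647 -0.763]]
```

View pics/w7.png

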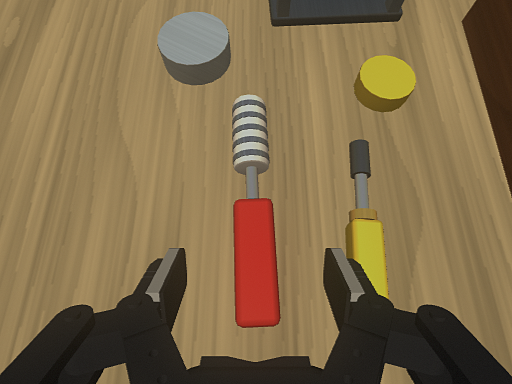

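```bash
python3 - <<'E'
from go import *
plan([0.428,-0.055,0.0185],R.from_euler('z',np.radians(2.4))*R.from_euler('x',np.pi+0.7))
E
```

```text
{'t': 19.65, 'pos': array([ 0.4254, -0.0639,  0.0946]), 'rv': array([-0.003, -0.028, -0.03 ]), 'dp_cm': array([0.29, 4.23, 6.38])}
q [-0.54  0.46 -0.33  1.2   0.59  0.9 ] F [ 0.4 -0.4  0.3] w 0.0679
```

```bash
python3 -m crank '[{"dp":[0.1,0.6,0.9],"angular":[-0.003,-0.028,-0.03],"grip":0.8},{"dp":[0.1,0.9,1.4],"angular":[0,0,0],"grip":0.8},{"dp":[0.1,0.9,1.4],"angular":[0,0,0],"grip":0.8},{"dp":[0,0.9,1.4],"angular":[0,0,0],"grip":0.8},{"dp":[0,0.9,1.3],"angular":[0,0,0],"grip":0.8},{"dp":[0,0,0],"angular":[0,0,0],"grip":0.8},{"dp":[0,0,0],"angular":[0,0,0],"grip":0.7}]' 80
python3 -m crank '[{"dp":[0,0,0],"angular":[0,0,0],"grip":0},{"dp":[0,0,0],"angular":[0,0,0],"grip":0},{"dp":[0,0,0],"angular":[0,0,0],"grip":0},{"dp":[0,0,0],"angular":[0,0,0],"grip":0},{"dp":[0,0,0],"angular":[0,0,0],"grip":0},{"dp":[0,0,0],"angular":[0,0,0],"grip":0},{"dp":[0,0,0],"angular":[0,0,0],"grip":0}]' 80
python3 - <<'E'
from go import *
plan([0.428,-0.055,0.0185],R.from_euler('z',np.radians(2.4))*R.from_euler('x',np.pi+0.7))
cap('wrist','w8')
E
```

```text
time_s: 20.23
tcp_pos: [0.428, -0.0534, 0.0195]
ee_rot: [-2.441, -0.054, 0.018]
ft_force: [0.2, -0.6, 0.3]
gripper_width: 0.06
time_s: 20.82
tcp_pos: [0.4288, -0.0543, 0.0202]
ee_rot: [-2.44, -0.053, 0.015]
ft_force: [0.0, -1.4, 8.0]
gripper_width: 0.0287
{'t': 20.82, 'pos': array([ 0.4288, -0.0543,  0.0202]), 'rv': array([-0.001, -0.002,  0.002]), 'dp_cm': array([-0.09,  0.16,  0.09])}
q [-0.51  0.56 -0.39  1.04  0.58  0.89] F [ 0.  -1.4  8. ] w 0.0287
```

View pics/w8.png

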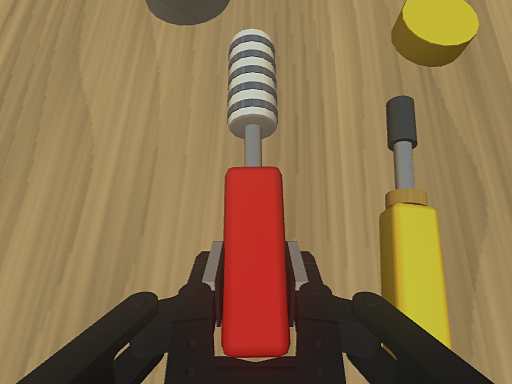

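```bash
cat >> go.py <<'E'
import json
def save_grasp(name,c,yawdeg,zc,Ltip):
    """object origin c(x,y) zc, tip direction at angle yawdeg(deg, world)"""
    s=ctrl.state();R0=R.from_rotvec(s['ee_rot']);y=np.radians(yawdeg)
    t=np.array([np.cos(y),np.sin(y),0]); o=np.array([c[0],c[1],zc])
    json.dump(dict(t=R0.inv().apply(t).tolist(),tip=R0.inv().apply(o+Ltip*t-s['tcp_pos']).tolist()),open(name+'.json','w'))
def tipplan(name,tip,phi,lean=0.0):
    """tool pose with object tip-dir straight down, tool x horizontal at azimuth phi+90deg"""
    g=json.load(open(name+'.json')); t=np.array(g['t']); tp=np.array(g['tip'])
    phi=np.radians(phi); X=np.array([-np.sin(phi),np.cos(phi),0])
    # tool frame: t ~ (tx, ty, tz); align tool x->X, t->down(+lean)
    Rt,_=R.align_vectors(np.array([[0,0,-1.0],X]),np.array([t,[1,0,0]]),weights=[1e3,1])
    Rt=R.from_rotvec(-lean*X)*Rt
    p=np.array(tip)-Rt.apply(tp); th=-np.arcsin(Rt.as_matrix()[2,2])
    print('tcp target',p.round(4),'theta',round(th,2)); plan(p,Rt); 
    s=ctrl.state();R0=R.from_rotvec(s['ee_rot']);print('tip now',(s['tcp_pos']+R0.apply(tp)).round(4),'t now',R0.apply(t).round(3))
    return p,Rt
E
python3 - <<'E'
from go import *
save_grasp('brush',(0.4275,-0.0483),92.4,0.015,0.140)
tipplan('brush',[0.511,0.272,0.14],28)
E
python3 -m crank '[{"dp":[0,-1,-1.2],"angular":[0,0,0],"grip":0},{"dp":[0,-1.9,-2.3],"angular":[0,0,0],"grip":0},{"dp":[0,-1.9,-2.3],"angular":[0,0,0],"grip":0},{"dp":[0,-1.9,-2.3],"angular":[0,0,0],"grip":0},{"dp":[0,-1.9,-2.3],"angular":[0,0,0],"grip":0},{"dp":[0,-1.9,-2.3],"angular":[0,0,0],"grip":0},{"dp":[0,-1.9,-2.3],"angular":[0,0,0],"grip":0},{"dp":[0,-1.9,-2.3],"angular":[0,0,0],"grip":0},{"dp":[0,-1.9,-2.3],"angular":[0,0,0],"grip":0},{"dp":[0,-1.9,-2.3],"angular":[0,0,0],"grip":0},{"dp":[0,-1.9,-2.3],"angular":[0,0,0],"grip":0}]'
python3 - <<'E'
from go import *
tipplan('brush',[0.511,0.272,0.14],28)
E
```

```text
tcp target [0.5059 0.2705 0.2861] theta 0.7
{'t': 20.87, 'pos': array([ 0.4288, -0.0543,  0.0202]), 'rv': array([-0.961,  0.18 , -2.156]), 'dp_cm': array([25.05, 34.55, -0.3 ])}
q [-0.51  0.56 -0.39  1.04  0.58  0.89] F [ 0.2 -0.8  8.6] w 0.0287
tip now [0.4216 0.0916 0.015 ] t now [-0.042  0.999  0.   ]
time_s: 21.78
tcp_pos: [0.4275, -0.0574, 0.335]
ee_rot: [-2.441, -0.053, 0.016]
ft_force: [0.7, 0.5, -1.9]
gripper_width: 0.0284
tcp target [0.5059 0.2705 0.2861] theta 0.7
{'t': 21.78, 'pos': array([ 0.4275, -0.0574,  0.335 ]), 'rv': array([-0.962,  0.181, -2.155]), 'dp_cm': array([25.27, 10.66, 20.21])}
q [-0.52  0.29  0.09  1.79  0.58  0.88] F [ 0.7  0.5 -1.9] w 0.0284
tip now [0.4202 0.0885 0.3297] t now [-0.042  0.999 -0.001]
```

```bash
python3 -c "
from fk import *
for z in (.165,.18,.24): print(ik(.574,z,.7))"
python3 -m crank '[{"dp":[0,0,0],"angular":[-0.048,0.009,-0.108],"grip":0},{"dp":[0,0,0],"angular":[-0.048,0.009,-0.108],"grip":0},{"dp":[0,0,0],"angular":[-0.048,0.009,-0.108],"grip":0},{"dp":[0,0,0],"angular":[-0.048,0.009,-0.108],"grip":0},{"dp":[0,0,0],"angular":[-0.048,0.009,-0.108],"grip":0},{"dp":[0,0,0],"angular":[-0.048,0.009,-0.108],"grip":0},{"dp":[0,0,0],"angular":[-0.048,0.009,-0.108],"grip":0},{"dp":[0,0,0],"angular":[-0.048,0.009,-0.108],"grip":0},{"dp":[0,0,0],"angular":[-0.048,0.009,-0.108],"grip":0},{"dp":[0,0,0],"angular":[-0.048,0.009,-0.108],"grip":0},{"dp":[0,0,0],"angular":[-0.048,0.009,-0.108],"grip":0},{"dp":[0,0,0],"angular":[-0.048,0.009,-0.108],"grip":0},{"dp":[0,0,0],"angular":[-0.048,0.009,-0.108],"grip":0},{"dp":[0,0,0],"angular":[-0.048,0.009,-0.108],"grip":0},{"dp":[0,0,0],"angular":[-0.048,0.009,-0.108],"grip":0},{"dp":[0,0,0],"angular":[-0.048,0.009,-0.108],"grip":0},{"dp":[0,0,0],"angular":[-0.048,0.009,-0.108],"grip":0},{"dp":[0,0,0],"angular":[-0.048,0.009,-0.108],"grip":0},{"dp":[0,0,0],"angular":[-0.048,0.009,-0.108],"grip":0},{"dp":[0,0,0],"angular":[-0.048,0.009,-0.108],"grip":0}]'
python3 - <<'E'
from go import *
tipplan('brush',[0.511,0.272,0.14],28)
E
```

```text
(array([ 0.02, -1.  , -0.32]), np.float64(0.0))
(array([-0.01, -0.97, -0.26]), np.float64(0.0))
(array([-0.13, -0.85, -0.03]), np.float64(0.0))
time_s: 23.45
tcp_pos: [0.4272, -0.057, 0.3334]
ee_rot: [1.281, 2.158, 1.0]
ft_force: [0.2, -0.8, -0.6]
gripper_width: 0.0286
tcp target [0.5059 0.2705 0.2861] theta 0.7
{'t': 23.45, 'pos': array([ 0.4272, -0.057 ,  0.3334]), 'rv': array([ 0.002, -0.002,  0.01 ]), 'dp_cm': array([25.23, 10.78, 20.11])}
q [-0.62 -0.3  -0.6   0.78  0.76 -0.93] F [ 0.2 -0.8 -0.6] w 0.0286
tip now [ 0.4329 -0.0561  0.1874] t now [ 0.004 -0.004 -1.   ]
```

```bash
python3 -m crank '[{"dp":[2.1,0.9,1.67],"angular":[0.002,-0.002,0.01],"grip":0},{"dp":[2.1,0.9,1.67],"angular":[0,0,0],"grip":0},{"dp":[2.1,0.9,1.67],"angular":[0,0,0],"grip":0},{"dp":[2.1,0.9,1.67],"angular":[0,0,0],"grip":0},{"dp":[2.1,0.9,1.67],"angular":[0,0,0],"grip":0},{"dp":[2.1,0.9,1.67],"angular":[0,0,0],"grip":0},{"dp":[2.1,0.9,1.67],"angular":[0,0,0],"grip":0},{"dp":[2.1,0.9,1.67],"angular":[0,0,0],"grip":0},{"dp":[2.1,0.9,1.67],"angular":[0,0,0],"grip":0},{"dp":[2.1,0.9,1.67],"angular":[0,0,0],"grip":0},{"dp":[2.1,0.9,1.67],"angular":[0,0,0],"grip":0},{"dp":[2.1,0.9,1.67],"angular":[0,0,0],"grip":0},{"dp":[0,0,0],"angular":[0,0,0],"grip":0}]'
python3 - <<'E'
from go import *
from meas import *
cap('scene','c9');cap('side','s9')
tipplan('brush',[0.511,0.272,0.025],28)
for n in ('c9','s9'):
    im,d,i=load(n);P=cloud(d,i);hs=cv2.cvtColor(im,cv2.COLOR_RGB2HSV)
    # brush head: bright low-sat pixels near
    m=(np.hypot(P[...,0]-.511,P[...,1]-.272)<.05)&(P[...,2]>.125)&(P[...,2]<.22)
    q=P[m]; print(n,len(q),q.min(0),q.max(0))
    for zl in (.14,.16,.18,.2): 
        k=q[abs(q[:,2]-zl)<.01]; print(zl,k[:,:2].mean(0).round(4) if len(k) else None)
E
```

```text
time_s: 24.53
tcp_pos: [0.507, 0.2733, 0.2869]
ee_rot: [1.3, 2.157, 1.004]
ft_force: [0.2, 0.2, -0.4]
gripper_width: 0.0286
tcp target [0.5059 0.2705 0.1711] theta 0.7
{'t': 24.63, 'pos': array([0.5062, 0.2705, 0.2863]), 'rv': array([-0.005, -0.003, -0.005]), 'dp_cm': array([ 0.02, -8.82,  7.42])}
q [ 0.49 -0.19 -0.75  0.14  0.    0.01] F [ 0.5 -0.2 -2.2] w 0.0289
tip now [0.5102 0.2724 0.1402] t now [-0.007  0.003 -1.   ]
c9 249 [0.49786648 0.25826279 0.14045448] [0.52949584 0.28810511 0.21975246]
0.14 [0.5227 0.2682]
0.16 [0.5222 0.2692]
0.18 [0.5223 0.2684]
0.2 [0.5177 0.2719]
s9 203 [0.49715125 0.25266786 0.14089797] [0.52800424 0.28159866 0.21727177]
0.14 [0.5107 0.2615]
0.16 [0.5092 0.2603]
0.18 [0.5092 0.261 ]
0.2 [0.511 0.265]
```

View pics/c9.png

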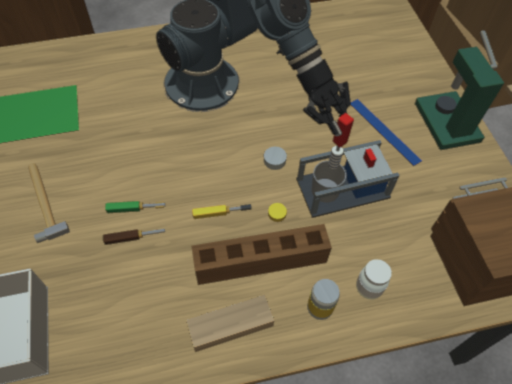

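View pics/s9.png

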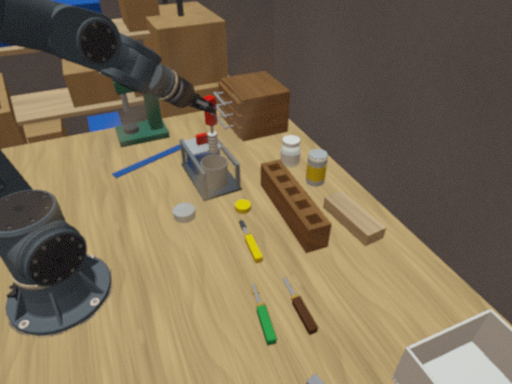

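```bash
python3 -m crank '[{"dp":[0,-1.45,1.22],"angular":[0,0,0],"grip":0},{"dp":[0,-1.45,1.22],"angular":[0,0,0],"grip":0},{"dp":[0,-1.45,1.22],"angular":[0,0,0],"grip":0},{"dp":[0,-1.45,1.22],"angular":[0,0,0],"grip":0},{"dp":[0,-1.45,1.22],"angular":[0,0,0],"grip":0},{"dp":[0,-1.3,1.1],"angular":[0,0,0],"grip":0},{"dp":[0,0,0],"angular":[0,0,0],"grip":0},{"dp":[0,0,0],"angular":[0,0,0],"grip":0}]'
python3 - <<'E'
from go import *
tipplan('brush',[0.511,0.272,0.025],28)
E
```

```text
time_s: 25.3
tcp_pos: [0.5058, 0.2687, 0.1744]
ee_rot: [1.305, 2.154, 0.999]
ft_force: [0.3, 0.2, -1.2]
gripper_width: 0.0287
tcp target [0.5059 0.2705 0.1711] theta 0.7
{'t': 25.3, 'pos': array([0.5058, 0.2687, 0.1744]), 'rv': array([-0.005, -0.   , -0.008]), 'dp_cm': array([ 0.16, -0.19,  0.29])}
q [ 0.49 -0.01 -0.97 -0.26  0.    0.01] F [ 0.3  0.2 -1.2] w 0.0287
tip now [0.5098 0.2706 0.0283] t now [-0.007  0.003 -1.   ]
```

```bash
python3 -m crank '[{"dp":[0,-0.4,0.34],"angular":[0,0,0],"grip":0},{"dp":[0,0,0],"angular":[0,0,0],"grip":0},{"dp":[0,1.3,-1.1],"angular":[0,0,0],"grip":0},{"dp":[0,1.3,-1.1],"angular":[0,0,0],"grip":0},{"dp":[0,1.3,-1.1],"angular":[0,0,0],"grip":0},{"dp":[0,1.3,-1.1],"angular":[0,0,0],"grip":0},{"dp":[0,0.3,-0.25],"angular":[0,0,0],"grip":0},{"dp":[0,0,0],"angular":[0,0,0],"grip":0},{"dp":[0,0,0],"angular":[0,0,0],"grip":0}]'
python3 - <<'E'
from go import *
tipplan('brush',[0.511,0.272,0.024],28)
E
```

```text
time_s: 26.05
tcp_pos: [0.5064, 0.2696, 0.2417]
ee_rot: [1.303, 2.154, 1.002]
ft_force: [-0.7, 0.5, -2.0]
gripper_width: 0.0287
tcp target [0.5059 0.2705 0.1701] theta 0.7
{'t': 26.05, 'pos': array([0.5064, 0.2696, 0.2417]), 'rv': array([-0.003, -0.001, -0.007]), 'dp_cm': array([ 0.11, -5.47,  4.63])}
q [ 0.49 -0.13 -0.84 -0.01  0.    0.01] F [-0.7  0.5 -2. ] w 0.0287
tip now [0.5107 0.2716 0.0957] t now [-0.005  0.004 -1.   ]
```

```bash
python3 -m crank '[{"dp":[0,-1.35,1.15],"angular":[0,0,0],"grip":0},{"dp":[0,-1.35,1.15],"angular":[0,0,0],"grip":0},{"dp":[0,-1.35,1.15],"angular":[0,0,0],"grip":0},{"dp":[0,-1.35,1.15],"angular":[0,0,0],"grip":0},{"dp":[0,0,0],"angular":[0,0,0],"grip":0},{"dp":[0,0,0],"angular":[0,0,0],"grip":0},{"dp":[0,1.35,-1.15],"angular":[0,0,0],"grip":0},{"dp":[0,1.35,-1.15],"angular":[0,0,0],"grip":0},{"dp":[0,1.35,-1.15],"angular":[0,0,0],"grip":0},{"dp":[0,1.35,-1.15],"angular":[0,0,0],"grip":0},{"dp":[0,0,0],"angular":[0,0,0],"grip":0},{"dp":[0,0,0],"angular":[0,0,0],"grip":0}]'
python3 - <<'E'
from go import *
tipplan('brush',[0.511,0.272,0.024],28)
cap('side','s10')
E
```

```text
time_s: 27.05
tcp_pos: [0.507, 0.27, 0.2438]
ee_rot: [1.301, 2.152, 1.004]
ft_force: [-0.6, -0.3, -2.5]
gripper_width: 0.0286
tcp target [0.5059 0.2705 0.1701] theta 0.7
{'t': 27.05, 'pos': array([0.507 , 0.27  , 0.2438]), 'rv': array([ 0.   , -0.002, -0.007]), 'dp_cm': array([ 0.1 , -5.69,  4.7 ])}
q [ 0.49 -0.13 -0.84 -0.01  0.    0.01] F [-0.6 -0.3 -2.5] w 0.0286
tip now [0.5117 0.2722 0.0978] t now [-0.003  0.005 -1.   ]
```

```bash
python3 -m crank '[{"dp":[0,-1.35,1.15],"angular":[0,0,0],"grip":0},{"dp":[0,-1.35,1.15],"angular":[0,0,0],"grip":0},{"dp":[0,-1.35,1.15],"angular":[0,0,0],"grip":0},{"dp":[0,-1.35,1.15],"angular":[0,0,0],"grip":0},{"dp":[0,0,0],"angular":[0,0,0],"grip":0},{"dp":[0,0,0],"angular":[0,0,0],"grip":0}]'
python3 - <<'E'
from go import *
tipplan('brush',[0.511,0.272,0.024],28)
E
```

```text
time_s: 27.6
tcp_pos: [0.5055, 0.2696, 0.1686]
ee_rot: [1.305, 2.157, 0.997]
ft_force: [0.0, -0.0, -0.5]
gripper_width: 0.0286
tcp target [0.5059 0.2705 0.1701] theta 0.7
{'t': 27.6, 'pos': array([0.5055, 0.2696, 0.1686]), 'rv': array([-0.007, -0.002, -0.007]), 'dp_cm': array([ 0.06,  0.17, -0.03])}
q [ 0.49  0.   -0.98 -0.28  0.    0.01] F [ 0.  -0.  -0.5] w 0.0286
tip now [0.5092 0.2713 0.0225] t now [-0.009  0.002 -1.   ]
```

View pics/s10.png

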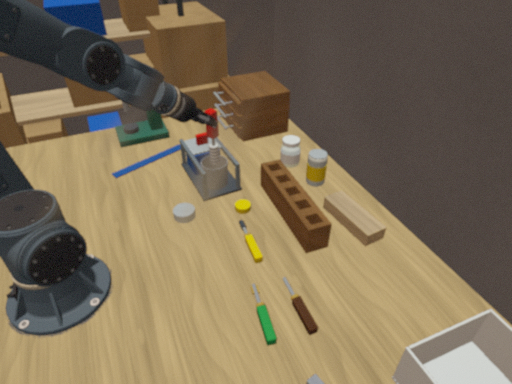

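```bash
python3 -m crank '[{"dp":[0,1.35,-1.15],"angular":[0,0,0],"grip":0},{"dp":[0,1.35,-1.15],"angular":[0,0,0],"grip":0},{"dp":[0,1.35,-1.15],"angular":[0,0,0],"grip":0},{"dp":[0,1.35,-1.15],"angular":[0,0,0],"grip":0},{"dp":[0,0,0],"angular":[0,0,0],"grip":0},{"dp":[0,0,0],"angular":[0,0,0],"grip":0},{"dp":[0,1.5,-1.3],"angular":[0,0,0],"grip":0},{"dp":[0,1.5,-1.3],"angular":[0,0,0],"grip":0},{"dp":[0,1.5,-1.3],"angular":[0,0,0],"grip":0},{"dp":[0,1.5,-1.3],"angular":[0,0,0],"grip":0}]'
python3 - <<'E'
from go import *
from fk import ik
print(ik(.7,.158,.7),ik(.7,.23,.7))
tipplan('brush',[0.686,0.175,0.13],14)
E
```

```text
time_s: 28.43
tcp_pos: [0.5054, 0.2685, 0.3202]
ee_rot: [1.304, 2.156, 0.999]
ft_force: [0.5, 0.5, -0.4]
gripper_width: 0.0289
(array([ 0.23, -0.77, -0.29]), np.float64(0.0)) (array([ 0.11, -0.65, -0.06]), np.float64(0.0))
tcp target [0.6807 0.1748 0.2761] theta 0.7
{'t': 28.43, 'pos': array([0.5054, 0.2685, 0.3202]), 'rv': array([-0.007, -0.188,  0.151]), 'dp_cm': array([-13.34,   6.14,  14.12])}
q [ 0.49 -0.22 -0.67  0.25  0.    0.01] F [ 0.5  0.5 -0.4] w 0.0289
tip now [0.5093 0.2704 0.1741] t now [-0.008  0.003 -1.   ]
```

```bash
python3 -m crank '[{"dp":[0,0,0],"angular":[-0.0035,-0.094,0.0755],"grip":0},{"dp":[0,0,0],"angular":[-0.0035,-0.094,0.0755],"grip":0},{"dp":[-1.67,0.77,1.77],"angular":[0,0,0],"grip":0},{"dp":[-1.67,0.77,1.77],"angular":[0,0,0],"grip":0},{"dp":[-1.67,0.77,1.77],"angular":[0,0,0],"grip":0},{"dp":[-1.67,0.77,1.77],"angular":[0,0,0],"grip":0},{"dp":[-1.67,0.77,1.77],"angular":[0,0,0],"grip":0},{"dp":[-1.67,0.77,1.77],"angular":[0,0,0],"grip":0},{"dp":[-1.67,0.77,1.77],"angular":[0,0,0],"grip":0},{"dp":[-1.67,0.77,1.77],"angular":[0,0,0],"grip":0},{"dp":[0,0,0],"angular":[0,0,0],"grip":0},{"dp":[0,0,0],"angular":[0,0,0],"grip":0}]'
python3 - <<'E'
from go import *
from meas import *
tipplan('brush',[0.686,0.175,0.013],14)
cap('scene','c11');cap('side','s11')
for n in ('c11','s11'):
    im,d,i=load(n);P=cloud(d,i)
    m=(np.hypot(P[...,0]-.686,P[...,1]-.175)<.05)&(P[...,2]>.115)&(P[...,2]<.19)
    q=P[m]; print(n,len(q),q.min(0).round(4),q.max(0).round(4))
E
```

```text
time_s: 29.43
tcp_pos: [0.6821, 0.174, 0.2745]
ee_rot: [1.515, 1.936, 0.898]
ft_force: [-0.9, 0.1, -1.9]
gripper_width: 0.0288
tcp target [0.6807 0.1748 0.1591] theta 0.7
{'t': 29.43, 'pos': array([0.6821, 0.174 , 0.2745]), 'rv': array([-0.001,  0.001, -0.001]), 'dp_cm': array([ 0.12, -8.89,  7.36])}
q [ 0.25  0.06 -0.56  0.08 -0.01  0.01] F [-0.9  0.1 -1.9] w 0.0288
tip now [0.6873 0.1742 0.1284] t now [-0.001 -0.    -1.   ]
c11 175 [0.6795 0.1578 0.129 ] [0.7047 0.1883 0.19  ]
s11 151 [0.6715 0.1545 0.1308] [0.7002 0.1789 0.1897]
```

View pics/s11.png

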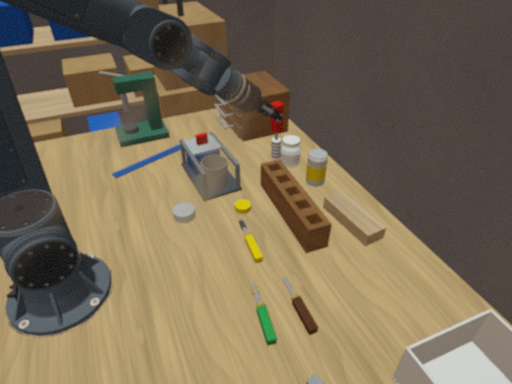

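View pics/c11.png

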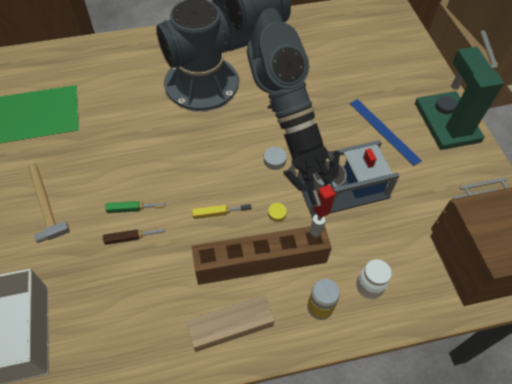

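```bash
cat >> meas.py <<'E'
def wells(fn,zt=0.09):
    im,d,i=load(fn);P=cloud(d,i)
    v,u=np.mgrid[:d.shape[0],:d.shape[1]]
    D=np.stack([(u-i['cx'])/i['fx'],(v-i['cy'])/i['fy'],np.ones_like(d)],-1)@camR(i['orientation']).T
    t=(zt-i['eye'][2])/D[...,2]; Q=np.array(i['eye'])+t[...,None]*D
    y=np.radians(87.86);L=np.array([np.cos(y),np.sin(y)]);W=np.array([np.sin(y),-np.cos(y)])
    rel=Q[...,:2]-np.array([.681,.0393]); a=rel@L;b=rel@W
    m=(abs(a)<.168)&(abs(b)<.029)&(P[...,2]<.080)&(d>0)
    n,l,st,c=cv2.connectedComponentsWithStats(m.astype(np.uint8))
    for j in range(1,n):
        if st[j,4]>20:
            k=l==j; r=cv2.minAreaRect((Q[k][:,:2]*1000).astype(np.float32))
            print(fn,st[j,4],'local y',round(a[k].mean()*1000,1),'local x',round(b[k].mean()*1000,1),'world',Q[k][:,:2].mean(0).round(4),np.round(r[1],1))
E
python3 - <<'E'
from meas import *
wells('c2');wells('s9');wells('s11');wells('w2')
E
```

```text
c2 165 local y 134.6 local x 1.9 world [0.6879 0.1738] [35.3 34.7]
c2 168 local y 67.3 local x 2.2 world [0.6857 0.1064] [35.7 34. ]
c2 177 local y -0.5 local x 2.4 world [0.6833 0.0387] [36.7 33. ]
c2 188 local y -68.5 local x 1.9 world [ 0.6803 -0.0292] [36.7 35.4]
c2 189 local y -135.7 local x 2.1 world [ 0.678  -0.0963] [37.2 34.8]
s9 42 local y 128.9 local x -2.7 world [0.6831 0.1682] [25.9 29.9]
s9 50 local y 61.3 local x -2.9 world [0.6804 0.1007] [26.8 30.9]
s9 59 local y -7.0 local x -2.3 world [0.6785 0.0324] [26.6 31.5]
s9 68 local y -74.1 local x -2.7 world [ 0.6755 -0.0346] [28.4 30.9]
s9 82 local y -142.2 local x -2.6 world [ 0.6731 -0.1027] [33.3 30.5]
s11 41 local y 127.8 local x -2.0 world [0.6838 0.1671] [31.7 23.5]
s11 49 local y 61.0 local x -3.0 world [0.6803 0.1004] [26.8 30.9]
s11 55 local y -7.4 local x -3.3 world [0.6774 0.032 ] [26.4 31.3]
s11 68 local y -73.9 local x -2.6 world [ 0.6756 -0.0345] [29.5 30.5]
s11 80 local y -141.9 local x -3.7 world [ 0.6721 -0.1023] [29.8 31.1]
w2 592 local y -131.5 local x -4.8 world [ 0.6713 -0.0919] [30.9 30.7]
w2 608 local y -65.2 local x -5.4 world [ 0.6732 -0.0256] [32.8 30.5]
w2 686 local y 68.9 local x -5.0 world [0.6786 0.1084] [36.2 30.8]
w2 683 local y 135.1 local x -5.0 world [0.681  0.1745] [36.5 30.4]
```

```bash
python3 -m crank '[{"dp":[0.06,-0.9,0.7],"angular":[0,0,0],"grip":0},{"dp":[0,-1.1,0.91],"angular":[0,0,0],"grip":0},{"dp":[0,-1.1,0.91],"angular":[0,0,0],"grip":0},{"dp":[0,-1.1,0.91],"angular":[0,0,0],"grip":0},{"dp":[0,0,0],"angular":[0,0,0],"grip":0}]'
python3 - <<'E'
from go import *
tipplan('brush',[0.6865,0.1748,0.013],14)
E
```

```text
time_s: 29.95
tcp_pos: [0.6787, 0.1759, 0.2193]
ee_rot: [1.513, 1.939, 0.898]
ft_force: [-0.9, -0.2, -2.0]
gripper_width: 0.0288
tcp target [0.6812 0.1746 0.1591] theta 0.7
{'t': 29.95, 'pos': array([0.6787, 0.1759, 0.2193]), 'rv': array([-0.002, -0.001,  0.001]), 'dp_cm': array([-0.19, -4.47,  4.05])}
q [ 0.26  0.13 -0.66 -0.08 -0.01  0.01] F [-0.9 -0.2 -2. ] w 0.0288
tip now [0.6836 0.1761 0.0733] t now [-0.002 -0.    -1.   ]
```

```bash
python3 -m crank '[{"dp":[-0.1,-0.9,0.85],"angular":[0,0,0],"grip":0},{"dp":[0,-1.1,0.95],"angular":[0,0,0],"grip":0},{"dp":[0,-1.1,0.95],"angular":[0,0,0],"grip":0},{"dp":[0,-0.8,0.7],"angular":[0,0,0],"grip":0},{"dp":[0,0,0],"angular":[0,0,0],"grip":0}]'
python3 - <<'E'
from go import *
tipplan('brush',[0.6865,0.1748,0.013],14)
E
```

```text
time_s: 30.37
tcp_pos: [0.6813, 0.1753, 0.169]
ee_rot: [1.512, 1.938, 0.9]
ft_force: [-0.8, -0.7, -1.0]
gripper_width: 0.0284
tcp target [0.6812 0.1746 0.1591] theta 0.7
{'t': 30.37, 'pos': array([0.6813, 0.1753, 0.169 ]), 'rv': array([-0.   , -0.001,  0.001]), 'dp_cm': array([-0.06, -0.78,  0.62])}
q [ 0.25  0.21 -0.73 -0.24 -0.01  0.01] F [-0.8 -0.7 -1. ] w 0.0284
tip now [0.6866 0.1755 0.023 ] t now [-0.  0. -1.]
```

Tip is at z=0.023 in the well, with no contact. I'll lower it a bit more, release, and back out along the tool axis.

```bash
python3 -m crank '[{"dp":[0,-0.7,0.55],"angular":[0,0,0],"grip":0},{"dp":[0,0,0],"angular":[0,0,0],"grip":0},{"dp":[0,0,0],"angular":[0,0,0],"grip":0.45},{"dp":[0,0,0],"angular":[0,0,0],"grip":0.6},{"dp":[0,0,0],"angular":[0,0,0],"grip":0.6},{"dp":[0,0,0],"angular":[0,0,0],"grip":0.6},{"dp":[0,0,-1],"angular":[0,0,0],"grip":0.6},{"dp":[0,0,-2],"angular":[0,0,0],"grip":0.6},{"dp":[0,0,-3],"angular":[0,0,0],"grip":0.6},{"dp":[0,0,-3],"angular":[0,0,0],"grip":0.6},{"dp":[0,0,-3],"angular":[0,0,0],"grip":0.8},{"dp":[0,0,-3],"angular":[0,0,0],"grip":0.8}]'
python3 - <<'E'
from go import *
from meas import *
cap('scene','c12');cap('side','s12')
handles('c12');handles('s12')
# standard pose for tilt 0.7 grasp
plan([0.50,-0.06,0.15],R.from_euler('z',np.radians(-4))*R.from_euler('x',np.pi+0.7))
E
```

```text
time_s: 31.37
tcp_pos: [0.5693, 0.1465, 0.2596]
ee_rot: [1.511, 1.934, 0.902]
ft_force: [0.6, -0.0, -0.0]
gripper_width: 0.0684
c12 yel [269, 203, 17, 18, 242] c [552.9 118.3] size [44.7 49.2] ang 76.2 z 23.1
c12 yel [193, 205, 34, 12, 261] c [509.9 -63.6] size [93.2 23.9] ang 87.1 z 26.3
c12 green [106, 202, 32, 10, 238] c [ 443.6 -299.2] size [84.8 20.9] ang 81.9 z 26.1
c12 dark [103, 230, 40, 15, 363] c [ 536.2 -310.7] size [92.4 24.4] ang 87.1 z 26.1
c12 dark [281, 241, 13, 9, 87] c [665.7 115.9] size [32.5 13.9] ang 59.7 z 47.6
c12 dark [254, 246, 14, 9, 94] c [663.   44.8] size [34.5 13.8] ang 66.6 z 46.4
c12 dark [227, 250, 15, 10, 101] c [658.8 -25.2] size [36.3  8.5] ang 74.3 z 45.9
c12 dark [200, 255, 16, 9, 107] c [656.9 -93.7] size [39.2 13.2] ang 71.7 z 45.1
c12 dark [197, 255, 132, 29, 904] c [715.5  39. ] size [339.7   4.9] ang 88.1 z 45.8
c12 blue [355, 186, 30, 11, 100] c [553.9 386.2] size [ 4.3 82.6] ang 2.7 z 45.5
s12 yel [307, 172, 17, 10, 91] c [818.9 134.4] size [16.9 54.9] ang 50.1 z 47.8
s12 yel [235, 199, 16, 14, 173] c [549.1 117.5] size [48.7 47.9] ang 67.1 z 22.2
s12 yel [245, 234, 18, 28, 249] c [507.6 -66.3] size [96.9 21.4] ang 86.2 z 26.0
s12 green [258, 305, 18, 39, 346] c [ 438.4 -301.1] size [93.6 20.3] ang 80.6 z 25.7
s12 dark [261, 175, 68, 77, 767] c [648.1  33.3] size [ 65.5 348.4] ang 8.5 z 45.7
s12 dark [292, 297, 26, 37, 392] c [ 530.8 -315.3] size [91.7 20.7] ang 87.5 z 25.6
{'t': 31.47, 'pos': array([0.5693, 0.1466, 0.2629]), 'rv': array([ 1.049, -0.181,  2.025]), 'dp_cm': array([-5.47, 23.4 , -4.95])}
q [ 0.26 -0.13 -0.79  0.04 -0.01  0.01] F [ 0.7  0.2 -0.4] w 0.0683
```

View pics/c12.png

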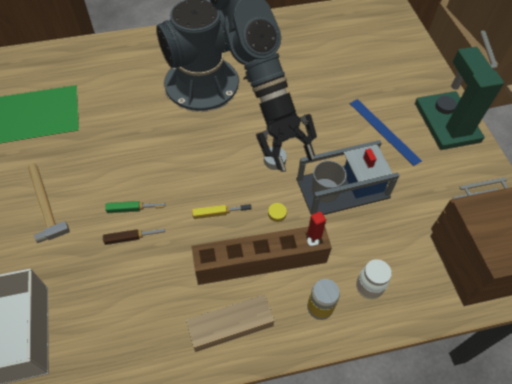

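View pics/s12.png

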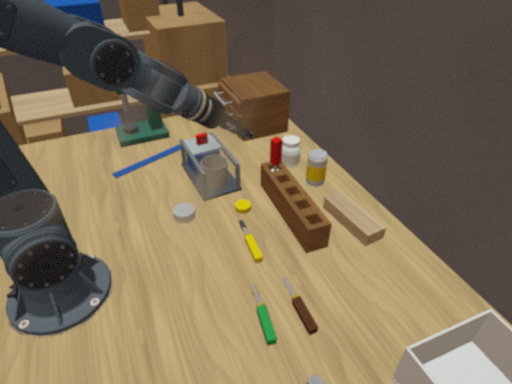

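```bash
python3 -m crank '[{"dp":[0,0,-1],"angular":[0.0525,-0.009,0.101],"grip":0.8},{"dp":[0,0,-1],"angular":[0.0525,-0.009,0.101],"grip":0.8},{"dp":[0,0,0],"angular":[0.0525,-0.009,0.101],"grip":0.8},{"dp":[0,0,0],"angular":[0.0525,-0.009,0.101],"grip":0.8},{"dp":[0,0,0],"angular":[0.0525,-0.009,0.101],"grip":0.8},{"dp":[0,0,0],"angular":[0.0525,-0.009,0.101],"grip":0.8},{"dp":[0,0,0],"angular":[0.0525,-0.009,0.101],"grip":0.8},{"dp":[0,0,0],"angular":[0.0525,-0.009,0.101],"grip":0.8},{"dp":[0,0,0],"angular":[0.0525,-0.009,0.101],"grip":0.8},{"dp":[0,0,0],"angular":[0.0525,-0.009,0.101],"grip":0.8},{"dp":[0,0,0],"angular":[0.0525,-0.009,0.101],"grip":0.8},{"dp":[0,0,0],"angular":[0.0525,-0.009,0.101],"grip":0.8},{"dp":[0,0,0],"angular":[0.0525,-0.009,0.101],"grip":0.8},{"dp":[0,0,0],"angular":[0.0525,-0.009,0.101],"grip":0.8},{"dp":[0,0,0],"angular":[0.0525,-0.009,0.101],"grip":0.8},{"dp":[0,0,0],"angular":[0.0525,-0.009,0.101],"grip":0.8},{"dp":[0,0,0],"angular":[0.0525,-0.009,0.101],"grip":0.8},{"dp":[0,0,0],"angular":[0.0525,-0.009,0.101],"grip":0.8},{"dp":[0,0,0],"angular":[0.0525,-0.009,0.101],"grip":0.8},{"dp":[0,0,0],"angular":[0.0525,-0.009,0.101],"grip":0.8}]'
python3 - <<'E'
from go import *
plan([0.505,-0.085,0.10],R.from_euler('z',np.radians(-4))*R.from_euler('x',np.pi+0.7))
E
```

```text
time_s: 33.13
tcp_pos: [0.557, 0.1433, 0.2715]
ee_rot: [-2.44, 0.087, -0.021]
ft_force: [-0.1, 0.1, 0.0]
gripper_width: 0.0685
{'t': 33.13, 'pos': array([0.557 , 0.1433, 0.2715]), 'rv': array([-0.   ,  0.007, -0.004]), 'dp_cm': array([-3.59, 28.75, -1.78])}
q [-0.09  0.3  -0.03  1.26  0.7   1.55] F [-0.1  0.1  0. ] w 0.0685
```

```bash
python3 -m crank '[{"dp":[-0.36,2.87,-0.18],"angular":[0,0.007,-0.004],"grip":0.8},{"dp":[-0.36,2.87,-0.18],"angular":[0,0,0],"grip":0.8},{"dp":[-0.36,2.87,-0.18],"angular":[0,0,0],"grip":0.8},{"dp":[-0.36,2.87,-0.18],"angular":[0,0,0],"grip":0.8},{"dp":[-0.36,2.87,-0.18],"angular":[0,0,0],"grip":0.8},{"dp":[-0.36,2.87,-0.18],"angular":[0,0,0],"grip":0.8},{"dp":[-0.36,2.87,-0.18],"angular":[0,0,0],"grip":0.8},{"dp":[-0.36,2.87,-0.18],"angular":[0,0,0],"grip":0.8},{"dp":[-0.36,2.87,-0.18],"angular":[0,0,0],"grip":0.8},{"dp":[-0.36,2.87,-0.18],"angular":[0,0,0],"grip":0.8},{"dp":[0,0,0],"angular":[0,0,0],"grip":0.8}]'
python3 - <<'E'
from go import *
from meas import *
cap('wrist','w13');handles('w13')
plan([0.506,-0.085,0.019],R.from_euler('z',np.radians(-4))*R.from_euler('x',np.pi+0.7))
E
```

```text
time_s: 34.05
tcp_pos: [0.5046, -0.0881, 0.0976]
ee_rot: [-2.442, 0.084, -0.031]
ft_force: [-0.3, -0.4, 0.1]
gripper_width: 0.0684
w13 yel [259, 36, 53, 42, 1727] c [549.6 118.6] size [50.7 50.5] ang 63.7 z 20.8
w13 yel [240, 191, 31, 127, 3665] c [507.9 -64.8] size [92.7 21.5] ang 85.9 z 24.9
w13 dark [369, 0, 118, 338, 10890] c [645.   13.2] size [289.    2.7] ang 87.9 z 46.6
{'t': 34.1, 'pos': array([ 0.5052, -0.0867,  0.0991]), 'rv': array([ 0.001, -0.   ,  0.001]), 'dp_cm': array([0.06, 5.03, 6.24])}
q [-0.51  0.53 -0.16  1.23  0.62  1.02] F [0.2 0.3 0.3] w 0.0684
```

View pics/w13.png

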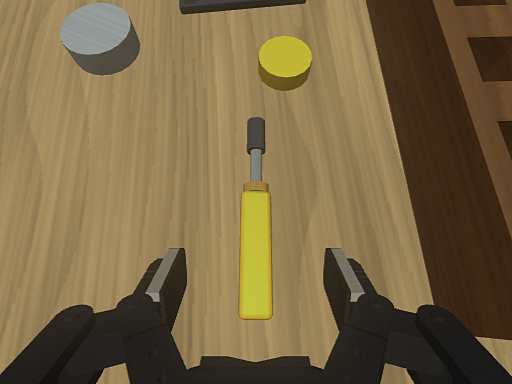

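```bash
python3 - <<'E'
from go import *
from meas import *
im,d,i=load('w13');print(ray(i,256,119,.018),ray(i,256,119,.009))
plan([0.507,-0.076,0.017],R.from_euler('z',np.radians(-4.1))*R.from_euler('x',np.pi+0.7))
E
```

```text
[0.51697993 0.0507308  0.018     ] [0.51744658 0.05683485 0.009     ]
{'t': 34.1, 'pos': array([ 0.5052, -0.0867,  0.0991]), 'rv': array([0.001, 0.001, 0.003]), 'dp_cm': array([0.1 , 4.47, 6.97])}
q [-0.51  0.53 -0.16  1.23  0.62  1.02] F [0.2 0.3 0.3] w 0.0684
```

```bash
python3 -m crank '[{"dp":[0.1,0.6,0.9],"angular":[0,0,0],"grip":0.8},{"dp":[0,1,1.55],"angular":[0,0,0],"grip":0.8},{"dp":[0,1,1.55],"angular":[0,0,0],"grip":0.8},{"dp":[0,1,1.55],"angular":[0,0,0],"grip":0.8},{"dp":[0,0.87,1.4],"angular":[0,0,0],"grip":0.8},{"dp":[0,0,0],"angular":[0,0,0],"grip":0.6},{"dp":[0,0,0],"angular":[0,0,0],"grip":0.4}]' 80
python3 -m crank '[{"dp":[0,0,0],"angular":[0,0,0],"grip":0},{"dp":[0,0,0],"angular":[0,0,0],"grip":0},{"dp":[0,0,0],"angular":[0,0,0],"grip":0},{"dp":[0,0,0],"angular":[0,0,0],"grip":0},{"dp":[0,0,0],"angular":[0,0,0],"grip":0},{"dp":[0,0,0],"angular":[0,0,0],"grip":0}]' 80
python3 - <<'E'
from go import *
save_grasp('punch',(0.508,-0.063),85.9,0.012,0.115)
plan()
cap('wrist','w14')
E
```

```text
time_s: 34.68
tcp_pos: [0.5078, -0.0736, 0.0191]
ee_rot: [-2.442, 0.078, -0.033]
ft_force: [-0.0, 0.5, 0.5]
gripper_width: 0.0452
time_s: 35.18
tcp_pos: [0.5087, -0.075, 0.0204]
ee_rot: [-2.443, 0.079, -0.037]
ft_force: [0.1, 0.1, 7.5]
gripper_width: 0.0222
{'t': 35.18, 'pos': array([ 0.5087, -0.075 ,  0.0204]), 'rv': array([0., 0., 0.])}
q [-0.49  0.61 -0.25  1.03  0.63  1.04] F [0.1 0.1 7.5] w 0.0222
```

View pics/w14.png

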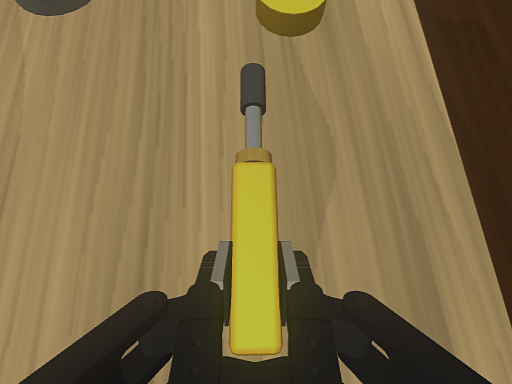

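```bash
python3 -m crank '[{"dp":[0,-1,-1.2],"angular":[0,0,0],"grip":0},{"dp":[0,-1.9,-2.3],"angular":[0,0,0],"grip":0},{"dp":[0,-1.9,-2.3],"angular":[0,0,0],"grip":0},{"dp":[0,-1.9,-2.3],"angular":[0,0,0],"grip":0},{"dp":[0,-1.9,-2.3],"angular":[0,0,0],"grip":0},{"dp":[0,-1.9,-2.3],"angular":[0,0,0],"grip":0},{"dp":[0,-1.9,-2.3],"angular":[0,0,0],"grip":0},{"dp":[0,-1.9,-2.3],"angular":[0,0,0],"grip":0},{"dp":[0,-1.9,-2.3],"angular":[0,0,0],"grip":0},{"dp":[0,-1.9,-2.3],"angular":[0,0,0],"grip":0}]'
python3 - <<'E'
from go import *
tipplan('punch',[0.682,0.039,0.13],3.3)
E
```

```text
time_s: 36.07
tcp_pos: [0.5062, -0.0768, 0.3052]
ee_rot: [-2.443, 0.079, -0.036]
ft_force: [0.9, -0.1, -1.7]
gripper_width: 0.0224
tcp target [0.6735 0.0401 0.2569] theta 0.7
{'t': 36.07, 'pos': array([ 0.5062, -0.0768,  0.3052]), 'rv': array([-1.147,  0.153, -1.832]), 'dp_cm': array([10.73,  7.51, 16.38])}
q [-0.5   0.38  0.16  1.68  0.63  1.03] F [ 0.9 -0.1 -1.7] w 0.0224
tip now [0.5137 0.0499 0.2967] t now [ 0.071  0.997 -0.001]
```

```bash
python3 -m crank '[{"dp":[0,0,0],"angular":[-0.0637,0.0085,-0.1018],"grip":0},{"dp":[0,0,0],"angular":[-0.0637,0.0085,-0.1018],"grip":0},{"dp":[0,0,0],"angular":[-0.0637,0.0085,-0.1018],"grip":0},{"dp":[0,0,0],"angular":[-0.0637,0.0085,-0.1018],"grip":0},{"dp":[0,0,0],"angular":[-0.0637,0.0085,-0.1018],"grip":0},{"dp":[0,0,0],"angular":[-0.0637,0.0085,-0.1018],"grip":0},{"dp":[0,0,0],"angular":[-0.0637,0.0085,-0.1018],"grip":0},{"dp":[0,0,0],"angular":[-0.0637,0.0085,-0.1018],"grip":0},{"dp":[0,0,0],"angular":[-0.0637,0.0085,-0.1018],"grip":0},{"dp":[0,0,0],"angular":[-0.0637,0.0085,-0.1018],"grip":0},{"dp":[0,0,0],"angular":[-0.0637,0.0085,-0.1018],"grip":0},{"dp":[0,0,0],"angular":[-0.0637,0.0085,-0.1018],"grip":0},{"dp":[0,0,0],"angular":[-0.0637,0.0085,-0.1018],"grip":0},{"dp":[0,0,0],"angular":[-0.0637,0.0085,-0.1018],"grip":0},{"dp":[0,0,0],"angular":[-0.0637,0.0085,-0.1018],"grip":0},{"dp":[0,0,0],"angular":[-0.0637,0.0085,-0.1018],"grip":0},{"dp":[0,0,0],"angular":[-0.0637,0.0085,-0.1018],"grip":0},{"dp":[0,0,0],"angular":[-0.0637,0.0085,-0.1018],"grip":0},{"dp":[0,0,0],"angular":[0,0,0],"grip":0}]'
python3 - <<'E'
from go import *
tipplan('punch',[0.682,0.039,0.13],3.3)
E
```

```text
time_s: 37.65
tcp_pos: [0.5037, -0.0761, 0.3007]
ee_rot: [1.654, 1.763, 0.814]
ft_force: [-1.4, 0.9, -1.9]
gripper_width: 0.0225
tcp target [0.6735 0.0401 0.2569] theta 0.7
{'t': 37.65, 'pos': array([ 0.5037, -0.0761,  0.3007]), 'rv': array([-0.002, -0.002,  0.003]), 'dp_cm': array([10.65,  8.01, 16.28])}
q [-0.31 -0.31 -0.78  0.27  0.28 -0.25] F [-1.4  0.9 -1.9] w 0.0225
tip now [ 0.512  -0.0774  0.1738] t now [-0.002 -0.001 -1.   ]
```

```bash
python3 -m crank '[{"dp":[1.33,1,2.03],"angular":[0,0,0],"grip":0},{"dp":[1.33,1,2.03],"angular":[0,0,0],"grip":0},{"dp":[1.33,1,2.03],"angular":[0,0,0],"grip":0},{"dp":[1.33,1,2.03],"angular":[0,0,0],"grip":0},{"dp":[1.33,1,2.03],"angular":[0,0,0],"grip":0},{"dp":[1.33,1,2.03],"angular":[0,0,0],"grip":0},{"dp":[1.33,1,2.03],"angular":[0,0,0],"grip":0},{"dp":[1.33,1,2.03],"angular":[0,0,0],"grip":0},{"dp":[0,0,0],"angular":[0,0,0],"grip":0},{"dp":[0,0,0],"angular":[0,0,0],"grip":0}]'
python3 - <<'E'
from go import *
from meas import *
tipplan('punch',[0.682,0.039,0.013],3.3)
cap('scene','c15');cap('side','s15')
for n in ('c15','s15'):
    im,d,i=load(n);P=cloud(d,i)
    m=(np.hypot(P[...,0]-.682,P[...,1]-.039)<.035)&(P[...,2]>.115)&(P[...,2]<.16)
    q=P[m]; print(n,len(q),q.min(0).round(4),q.max(0).round(4))
E
```

```text
time_s: 38.48
tcp_pos: [0.6768, 0.0404, 0.2587]
ee_rot: [1.661, 1.761, 0.815]
ft_force: [-0.2, -1.5, -1.5]
gripper_width: 0.0219
tcp target [0.6735 0.0401 0.1399] theta 0.7
{'t': 38.48, 'pos': array([0.6768, 0.0404, 0.2587]), 'rv': array([-0.004, -0.002, -0.002]), 'dp_cm': array([ 0.04, -9.31,  7.39])}
q [ 0.06  0.04 -0.64  0.03 -0.    0.  ] F [-0.2 -1.5 -1.5] w 0.0219
tip now [0.6848 0.0396 0.1318] t now [-0.004  0.002 -1.   ]
c15 45 [0.6775 0.0316 0.1276] [0.6951 0.0454 0.1597]
s15 40 [0.6766 0.0286 0.1322] [0.6908 0.0404 0.1599]
```

View pics/c15.png

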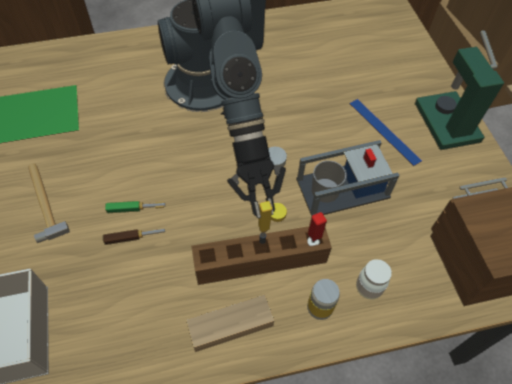

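```bash
python3 -m crank '[{"dp":[0,-1.16,0.92],"angular":[0,0,0],"grip":0},{"dp":[0,-1.16,0.92],"angular":[0,0,0],"grip":0},{"dp":[0,-1.16,0.92],"angular":[0,0,0],"grip":0},{"dp":[0,-1.16,0.92],"angular":[0,0,0],"grip":0},{"dp":[0,-1.16,0.92],"angular":[0,0,0],"grip":0},{"dp":[0,-1.16,0.92],"angular":[0,0,0],"grip":0},{"dp":[0,-1,0.8],"angular":[0,0,0],"grip":0},{"dp":[0,0,0],"angular":[0,0,0],"grip":0}]'
python3 - <<'E'
from go import *
tipplan('punch',[0.682,0.039,0.013],3.3)
E
```

```text
time_s: 39.25
tcp_pos: [0.6711, 0.0379, 0.1552]
ee_rot: [1.662, 1.761, 0.812]
ft_force: [-0.8, 0.6, -1.3]
gripper_width: 0.0221
tcp target [0.6735 0.0401 0.1399] theta 0.7
{'t': 39.25, 'pos': array([0.6711, 0.0379, 0.1552]), 'rv': array([-0.006, -0.   , -0.002]), 'dp_cm': array([ 0.21, -1.01,  1.17])}
q [ 0.06  0.19 -0.82 -0.3  -0.   -0.  ] F [-0.8  0.6 -1.3] w 0.0221
tip now [0.6789 0.037  0.0282] t now [-0.006  0.001 -1.   ]
```

```bash
python3 -m crank '[{"dp":[0.1,-0.4,0.5],"angular":[0,0,0],"grip":0},{"dp":[0.1,-0.4,0.5],"angular":[0,0,0],"grip":0},{"dp":[0,0,0],"angular":[0,0,0],"grip":0},{"dp":[0,0,0],"angular":[0,0,0],"grip":0.4},{"dp":[0,0,0],"angular":[0,0,0],"grip":0.5},{"dp":[0,0,0],"angular":[0,0,0],"grip":0.5},{"dp":[0,0,0],"angular":[0,0,0],"grip":0.5},{"dp":[0,0,-1],"angular":[0,0,0],"grip":0.5},{"dp":[0,0,-2],"angular":[0,0,0],"grip":0.5},{"dp":[0,0,-3],"angular":[0,0,0],"grip":0.5},{"dp":[0,0,-3],"angular":[0,0,0],"grip":0.6},{"dp":[0,0,-3],"angular":[0,0,0],"grip":0.8},{"dp":[0,0,-3],"angular":[0,0,0],"grip":0.8}]'
python3 - <<'E'
from go import *
from meas import *
cap('scene','c16');cap('side','s16')
handles('c16');handles('s16')
plan([0.534,-0.32,0.15],R.from_euler('z',np.radians(-2.5))*R.from_euler('x',np.pi+0.7))
E
```

```text
time_s: 40.33
tcp_pos: [0.559, 0.0346, 0.2428]
ee_rot: [1.657, 1.76, 0.816]
ft_force: [-0.6, -0.1, 0.6]
gripper_width: 0.0685
c16 yel [269, 203, 17, 18, 243] c [550.3 119. ] size [44.5 50.5] ang 75.6 z 23.1
c16 green [106, 202, 32, 10, 234] c [ 443.4 -299.1] size [86.2 20.7] ang 82.5 z 27.2
c16 dark [103, 230, 40, 15, 363] c [ 535.9 -311.5] size [90.9 25.2] ang 84.4 z 26.2
c16 dark [281, 241, 13, 9, 83] c [665.8 115.4] size [32.5 13. ] ang 61.9 z 47.1
c16 dark [227, 250, 15, 10, 104] c [659.5 -25.4] size [36.2  8.8] ang 75.5 z 46.3
c16 dark [200, 255, 16, 9, 109] c [656.8 -93.4] size [39.1 12.9] ang 70.4 z 45.5
c16 dark [196, 255, 133, 29, 890] c [715.3  38. ] size [341.5   5.3] ang 87.8 z 45.4
c16 blue [356, 185, 29, 12, 106] c [554.1 387.5] size [ 5.9 81.5] ang 3.5 z 47.1
s16 yel [307, 172, 17, 10, 92] c [819.5 136.3] size [17.8 55.1] ang 47.6 z 47.6
s16 yel [235, 199, 16, 14, 173] c [549.9 116.8] size [49.8 48.5] ang 26.9 z 22.1
s16 green [258, 305, 18, 39, 343] c [ 437.7 -302.3] size [90.1 20.5] ang 81.5 z 25.8
s16 dark [261, 174, 68, 78, 762] c [647.   32.5] size [ 66.7 346.1] ang 8.7 z 45.9
s16 dark [293, 297, 25, 37, 387] c [ 530.8 -315.3] size [90.5 19.7] ang 88.3 z 25.9
{'t': 40.43, 'pos': array([0.5589, 0.0346, 0.246 ]), 'rv': array([ 1.167, -0.158,  1.811]), 'dp_cm': array([ -0.94,  33.36, -15.55])}
q [ 0.07 -0.16 -0.86 -0.01 -0.01  0.  ] F [ 0.5 -0.2  0.7] w 0.0685
```

View pics/c16.png

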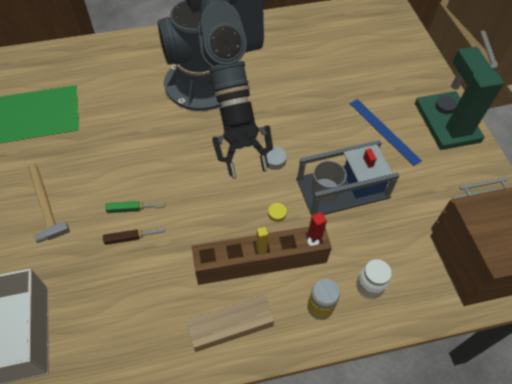

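View pics/s16.png

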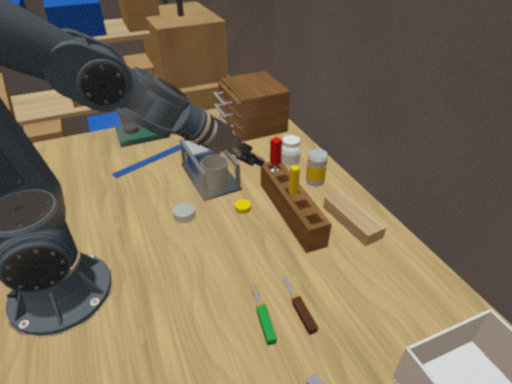

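```bash
python3 -m crank '[{"dp":[0,0,-1],"angular":[0.0648,-0.0088,0.1006],"grip":0.8},{"dp":[0,0,-1],"angular":[0.0648,-0.0088,0.1006],"grip":0.8},{"dp":[0,0,0],"angular":[0.0648,-0.0088,0.1006],"grip":0.8},{"dp":[0,0,0],"angular":[0.0648,-0.0088,0.1006],"grip":0.8},{"dp":[0,0,0],"angular":[0.0648,-0.0088,0.1006],"grip":0.8},{"dp":[0,0,0],"angular":[0.0648,-0.0088,0.1006],"grip":0.8},{"dp":[0,0,0],"angular":[0.0648,-0.0088,0.1006],"grip":0.8},{"dp":[0,0,0],"angular":[0.0648,-0.0088,0.1006],"grip":0.8},{"dp":[0,0,0],"angular":[0.0648,-0.0088,0.1006],"grip":0.8},{"dp":[0,0,0],"angular":[0.0648,-0.0088,0.1006],"grip":0.8},{"dp":[0,0,0],"angular":[0.0648,-0.0088,0.1006],"grip":0.8},{"dp":[0,0,0],"angular":[0.0648,-0.0088,0.1006],"grip":0.8},{"dp":[0,0,0],"angular":[0.0648,-0.0088,0.1006],"grip":0.8},{"dp":[0,0,0],"angular":[0.0648,-0.0088,0.1006],"grip":0.8},{"dp":[0,0,0],"angular":[0.0648,-0.0088,0.1006],"grip":0.8},{"dp":[0,0,0],"angular":[0.0648,-0.0088,0.1006],"grip":0.8},{"dp":[0,0,0],"angular":[0.0648,-0.0088,0.1006],"grip":0.8},{"dp":[0,0,0],"angular":[0.0648,-0.0088,0.1006],"grip":0.8}]'
python3 - <<'E'
from go import *
plan([0.533,-0.33,0.10],R.from_euler('z',np.radians(-2.5))*R.from_euler('x',np.pi+0.7))
E
```

```text
time_s: 41.93
tcp_pos: [0.5466, 0.0337, 0.2549]
ee_rot: [-2.439, 0.062, -0.01]
ft_force: [0.2, -0.2, 0.3]
gripper_width: 0.0684
{'t': 41.93, 'pos': array([0.5466, 0.0337, 0.2549]), 'rv': array([-0.002,  0.005, -0.008]), 'dp_cm': array([  0.23,  37.82, -11.6 ])}
q [-0.28  0.37  0.03  1.43  0.68  1.27] F [ 0.2 -0.2  0.3] w 0.0684
```

```bash
python3 -m crank '[{"dp":[0,2.9,-0.9],"angular":[-0.002,0.005,-0.008],"grip":0.8},{"dp":[0,2.9,-0.9],"angular":[0,0,0],"grip":0.8},{"dp":[0,2.9,-0.9],"angular":[0,0,0],"grip":0.8},{"dp":[0,2.9,-0.9],"angular":[0,0,0],"grip":0.8},{"dp":[0,2.9,-0.9],"angular":[0,0,0],"grip":0.8},{"dp":[0,2.9,-0.9],"angular":[0,0,0],"grip":0.8},{"dp":[0,2.9,-0.9],"angular":[0,0,0],"grip":0.8},{"dp":[0,2.9,-0.9],"angular":[0,0,0],"grip":0.8},{"dp":[0,2.9,-0.9],"angular":[0,0,0],"grip":0.8},{"dp":[0,2.9,-0.9],"angular":[0,0,0],"grip":0.8},{"dp":[0,2.9,-0.9],"angular":[0,0,0],"grip":0.8},{"dp":[0,2.9,-0.9],"angular":[0,0,0],"grip":0.8},{"dp":[0,2.9,-0.9],"angular":[0,0,0],"grip":0.8},{"dp":[0,0,0],"angular":[0,0,0],"grip":0.8},{"dp":[0,0,0],"angular":[0,0,0],"grip":0.8}]'
python3 - <<'E'
from go import *
from meas import *
cap('wrist','w17');handles('w17')
plan([0.533,-0.324,0.017],R.from_euler('z',np.radians(-2.5))*R.from_euler('x',np.pi+0.7))
E
```

```text
time_s: 43.18
tcp_pos: [0.5309, -0.3313, 0.1007]
ee_rot: [-2.443, 0.052, -0.021]
ft_force: [0.1, 1.2, 0.5]
gripper_width: 0.0685
w17 green [101, 186, 51, 124, 2944] c [ 441.  -299.7] size [93.2 22.6] ang 80.8 z 25.1
w17 dark [343, 0, 106, 74, 3809] c [ 662.3 -121.4] size [43.8 89.2] ang 50.6 z 46.1
w17 dark [477, 0, 35, 62, 1128] c [797.6 -76.6] size [ 4.1 39.3] ang 6.2 z 26.8
w17 dark [239, 190, 34, 135, 4090] c [ 534.  -311.5] size [94.8 23.9] ang 87.6 z 24.9
{'t': 43.23, 'pos': array([ 0.5312, -0.3303,  0.1018]), 'rv': array([ 0.002, -0.   ,  0.003]), 'dp_cm': array([0.15, 4.97, 6.89])}
q [-0.78  0.85  0.46  1.7   0.5   0.7 ] F [-0.   0.5 -0.3] w 0.0685
```

View pics/w17.png

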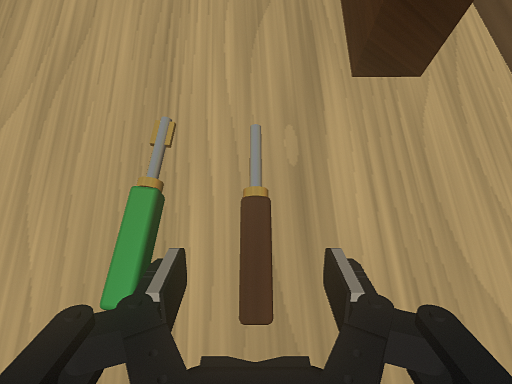

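```bash
python3 -m crank '[{"dp":[0.18,0.7,1],"angular":[0,0,0],"grip":0.8},{"dp":[0,1.05,1.55],"angular":[0,0,0],"grip":0.8},{"dp":[0,1.05,1.55],"angular":[0,0,0],"grip":0.8},{"dp":[0,1.05,1.55],"angular":[0,0,0],"grip":0.8},{"dp":[0,0.95,1.4],"angular":[0,0,0],"grip":0.8},{"dp":[0,0,0],"angular":[0,0,0],"grip":0.6},{"dp":[0,0,0],"angular":[0,0,0],"grip":0.4}]' 80
python3 -m crank '[{"dp":[0,0,0],"angular":[0,0,0],"grip":0},{"dp":[0,0,0],"angular":[0,0,0],"grip":0},{"dp":[0,0,0],"angular":[0,0,0],"grip":0},{"dp":[0,0,0],"angular":[0,0,0],"grip":0},{"dp":[0,0,0],"angular":[0,0,0],"grip":0},{"dp":[0,0,0],"angular":[0,0,0],"grip":0}]' 80
python3 - <<'E'
from go import *
save_grasp('awl',(0.534,-0.309),87.6,0.012,0.115)
plan()
cap('wrist','w18')
E
```

```text
time_s: 43.82
tcp_pos: [0.5338, -0.3202, 0.0179]
ee_rot: [-2.443, 0.047, -0.02]
ft_force: [-0.2, -0.8, 0.3]
gripper_width: 0.0454
time_s: 44.32
tcp_pos: [0.5345, -0.3221, 0.0197]
ee_rot: [-2.445, 0.048, -0.025]
ft_force: [-0.8, -1.6, 5.1]
gripper_width: 0.0222
{'t': 44.32, 'pos': array([ 0.5345, -0.3221,  0.0197]), 'rv': array([0., 0., 0.])}
q [-0.77  0.9   0.36  1.53  0.5   0.71] F [-0.8 -1.6  5.1] w 0.0222
```

View pics/w18.png

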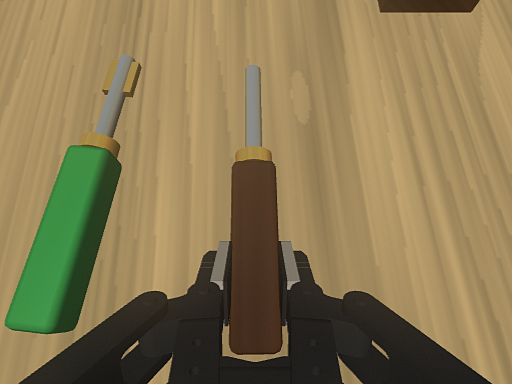

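```bash
python3 -m crank '[{"dp":[0,-1,-1.2],"angular":[0,0,0],"grip":0},{"dp":[0,-1.9,-2.3],"angular":[0,0,0],"grip":0},{"dp":[0,-1.9,-2.3],"angular":[0,0,0],"grip":0},{"dp":[0,-1.9,-2.3],"angular":[0,0,0],"grip":0},{"dp":[0,-3,-1.3],"angular":[0,0,0],"grip":0},{"dp":[0,-3,-1.3],"angular":[0,0,0],"grip":0},{"dp":[0,-3,-1.3],"angular":[0,0,0],"grip":0},{"dp":[0,-3,-1.3],"angular":[0,0,0],"grip":0},{"dp":[0,-3,-1.3],"angular":[0,0,0],"grip":0},{"dp":[0,-3,-1.3],"angular":[0,0,0],"grip":0},{"dp":[-1,-1.5,-1],"angular":[0,0,0],"grip":0},{"dp":[-1,-1.5,-1],"angular":[0,0,0],"grip":0}]'
python3 - <<'E'
from go import *
tipplan('awl',[0.6795,-0.029,0.13],-2.4)
E
```

```text
time_s: 45.37
tcp_pos: [0.5165, -0.2225, 0.3348]
ee_rot: [-2.446, 0.046, -0.023]
ft_force: [0.4, 0.5, -1.1]
gripper_width: 0.0221
tcp target [ 0.6719 -0.0276  0.258 ] theta 0.7
{'t': 45.37, 'pos': array([ 0.5165, -0.2225,  0.3348]), 'rv': array([-1.207,  0.148, -1.7  ]), 'dp_cm': array([20.13,  3.54, 16.21])}
q [-0.68  0.59  0.57  2.01  0.54  0.8 ] F [ 0.4  0.5 -1.1] w 0.0221
tip now [ 0.5205 -0.0946  0.327 ] t now [ 0.04   0.999 -0.001]
```

```bash
python3 -m crank '[{"dp":[0,0,0],"angular":[-0.067,0.0082,-0.0944],"grip":0},{"dp":[0,0,0],"angular":[-0.067,0.0082,-0.0944],"grip":0},{"dp":[0,0,0],"angular":[-0.067,0.0082,-0.0944],"grip":0},{"dp":[0,0,0],"angular":[-0.067,0.0082,-0.0944],"grip":0},{"dp":[0,0,0],"angular":[-0.067,0.0082,-0.0944],"grip":0},{"dp":[0,0,0],"angular":[-0.067,0.0082,-0.0944],"grip":0},{"dp":[0,0,0],"angular":[-0.067,0.0082,-0.0944],"grip":0},{"dp":[0,0,0],"angular":[-0.067,0.0082,-0.0944],"grip":0},{"dp":[0,0,0],"angular":[-0.067,0.0082,-0.0944],"grip":0},{"dp":[0,0,0],"angular":[-0.067,0.0082,-0.0944],"grip":0},{"dp":[0,0,0],"angular":[-0.067,0.0082,-0.0944],"grip":0},{"dp":[0,0,0],"angular":[-0.067,0.0082,-0.0944],"grip":0},{"dp":[0,0,0],"angular":[-0.067,0.0082,-0.0944],"grip":0},{"dp":[0,0,0],"angular":[-0.067,0.0082,-0.0944],"grip":0},{"dp":[0,0,0],"angular":[-0.067,0.0082,-0.0944],"grip":0},{"dp":[0,0,0],"angular":[-0.067,0.0082,-0.0944],"grip":0},{"dp":[0,0,0],"angular":[-0.067,0.0082,-0.0944],"grip":0},{"dp":[0,0,0],"angular":[-0.067,0.0082,-0.0944],"grip":0},{"dp":[0,0,0],"angular":[0,0,0],"grip":0}]'
python3 - <<'E'
from go import *
tipplan('awl',[0.6795,-0.029,0.13],-2.4)
E
```

```text
time_s: 46.95
tcp_pos: [0.5139, -0.2222, 0.3301]
ee_rot: [1.733, 1.661, 0.773]
ft_force: [-0.6, 0.8, -1.0]
gripper_width: 0.0221
tcp target [ 0.6719 -0.0276  0.258 ] theta 0.7
{'t': 46.95, 'pos': array([ 0.5139, -0.2222,  0.3301]), 'rv': array([-0.004,  0.   , -0.001]), 'dp_cm': array([20.11,  4.07, 16.1 ])}
q [-0.64 -0.2  -0.61  0.38  0.44 -0.41] F [-0.6  0.8 -1. ] w 0.0221
tip now [ 0.521  -0.2236  0.2021] t now [-0.004  0.001 -1.   ]
```

```bash
python3 -m crank '[{"dp":[2.01,0.41,1.61],"angular":[0,0,0],"grip":0},{"dp":[2.01,0.41,1.61],"angular":[0,0,0],"grip":0},{"dp":[2.01,0.41,1.61],"angular":[0,0,0],"grip":0},{"dp":[2.01,0.41,1.61],"angular":[0,0,0],"grip":0},{"dp":[2.01,0.41,1.61],"angular":[0,0,0],"grip":0},{"dp":[2.01,0.41,1.61],"angular":[0,0,0],"grip":0},{"dp":[2.01,0.41,1.61],"angular":[0,0,0],"grip":0},{"dp":[2.01,0.41,1.61],"angular":[0,0,0],"grip":0},{"dp":[2.01,0.41,1.61],"angular":[0,0,0],"grip":0},{"dp":[2.01,0.41,1.61],"angular":[0,0,0],"grip":0},{"dp":[0,0,0],"angular":[0,0,0],"grip":0},{"dp":[0,0,0],"angular":[0,0,0],"grip":0}]'
python3 - <<'E'
from go import *
from meas import *
tipplan('awl',[0.6795,-0.029,0.013],-2.4)
cap('scene','c19')
for n in ('c19',):
    im,d,i=load(n);P=cloud(d,i)
    m=(np.hypot(P[...,0]-.6795,P[...,1]+.029)<.03)&(P[...,2]>.115)&(P[...,2]<.18)
    q=P[m]; print(n,len(q),q.min(0).round(4),q.max(0).round(4))
E
```

```text
time_s: 47.95
tcp_pos: [0.6756, -0.028, 0.2603]
ee_rot: [1.737, 1.661, 0.773]
ft_force: [-1.0, -0.1, -0.5]
gripper_width: 0.0219
tcp target [ 0.6719 -0.0276  0.141 ] theta 0.7
{'t': 47.95, 'pos': array([ 0.6756, -0.028 ,  0.2603]), 'rv': array([-0.006,  0.   , -0.003]), 'dp_cm': array([ 0.04, -9.39,  7.35])}
q [-0.04  0.03 -0.64  0.03 -0.    0.  ] F [-1.  -0.1 -0.5] w 0.0219
tip now [ 0.6825 -0.0291  0.1322] t now [-0.006  0.003 -1.   ]
c19 37 [ 0.6833 -0.0343  0.1335] [ 0.6894 -0.0267  0.18  ]
```

View pics/c19.png

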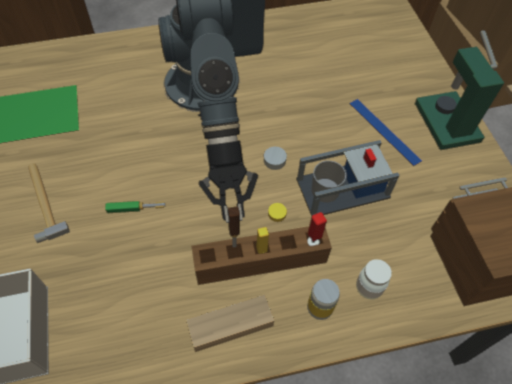

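```bash
python3 -m crank '[{"dp":[0,-1.16,0.92],"angular":[0,0,0],"grip":0},{"dp":[0,-1.16,0.92],"angular":[0,0,0],"grip":0},{"dp":[0,-1.16,0.92],"angular":[0,0,0],"grip":0},{"dp":[0,-1.16,0.92],"angular":[0,0,0],"grip":0},{"dp":[0,-1.16,0.92],"angular":[0,0,0],"grip":0},{"dp":[0,-1.16,0.95],"angular":[0,0,0],"grip":0},{"dp":[0,-1,0.9],"angular":[0,0,0],"grip":0},{"dp":[0,0,0],"angular":[0,0,0],"grip":0}]'
python3 - <<'E'
from go import *
tipplan('awl',[0.6795,-0.029,0.013],-2.4)
E
```

```text
time_s: 48.67
tcp_pos: [0.6717, -0.03, 0.1559]
ee_rot: [1.74, 1.66, 0.77]
ft_force: [-1.2, -0.7, -1.2]
gripper_width: 0.0223
tcp target [ 0.6719 -0.0276  0.141 ] theta 0.7
{'t': 48.67, 'pos': array([ 0.6717, -0.03  ,  0.1559]), 'rv': array([-0.008,  0.002, -0.005]), 'dp_cm': array([ 0.25, -1.13,  0.96])}
q [-0.04  0.19 -0.82 -0.3  -0.    0.  ] F [-1.2 -0.7 -1.2] w 0.0223
tip now [ 0.6783 -0.0312  0.0278] t now [-0.008  0.002 -1.   ]
```

```bash
python3 -m crank '[{"dp":[0.1,-0.5,0.43],"angular":[0,0,0],"grip":0},{"dp":[0.1,-0.45,0.4],"angular":[0,0,0],"grip":0},{"dp":[0,0,0],"angular":[0,0,0],"grip":0},{"dp":[0,0,0],"angular":[0,0,0],"grip":0.4},{"dp":[0,0,0],"angular":[0,0,0],"grip":0.5},{"dp":[0,0,0],"angular":[0,0,0],"grip":0.5},{"dp":[0,0,0],"angular":[0,0,0],"grip":0.5},{"dp":[0,0,-1],"angular":[0,0,0],"grip":0.5},{"dp":[0,0,-2],"angular":[0,0,0],"grip":0.5},{"dp":[0,0,-3],"angular":[0,0,0],"grip":0.5},{"dp":[0,0,-3],"angular":[0,0,0],"grip":0.6},{"dp":[0,0,-3],"angular":[0,0,0],"grip":0.8},{"dp":[0,0,-3],"angular":[0,0,0],"grip":0.8}]'
python3 - <<'E'
from go import *
from meas import *
cap('scene','c20');cap('side','s20')
handles('c20');handles('s20')
plan([0.438,-0.315,0.10],R.from_euler('z',np.radians(-9))*R.from_euler('x',np.pi+0.7))
E
```

```text
time_s: 49.75
tcp_pos: [0.557, -0.0217, 0.2435]
ee_rot: [1.735, 1.659, 0.774]
ft_force: [-0.1, 0.5, 0.3]
gripper_width: 0.0681
c20 yel [269, 203, 17, 18, 243] c [550.2 118.9] size [44.6 49.7] ang 74.8 z 22.9
c20 green [106, 202, 32, 10, 235] c [ 443.5 -299.1] size [86.  21.2] ang 82.7 z 26.2
c20 dark [281, 242, 13, 8, 82] c [666.1 116.8] size [32.8 15.6] ang 56.0 z 45.1
c20 dark [200, 255, 16, 9, 103] c [660.9 -95.4] size [38.1 13. ] ang 84.0 z 44.6
c20 dark [196, 254, 134, 30, 892] c [715.2  39.1] size [343.9   5.4] ang 87.8 z 45.8
c20 blue [355, 185, 30, 11, 99] c [553.7 386.1] size [ 3.9 81. ] ang 2.6 z 48.3
s20 yel [307, 173, 18, 8, 88] c [820.6 128.9] size [13.3 46.4] ang 57.5 z 48.7
s20 yel [235, 199, 16, 14, 174] c [549.  117.3] size [50.6 47.8] ang 67.4 z 22.3
s20 green [257, 305, 19, 39, 345] c [ 437.7 -301.9] size [91.6 19.9] ang 81.3 z 25.6
s20 dark [261, 176, 68, 76, 771] c [646.8  29.2] size [ 63.6 342.8] ang 8.8 z 45.4
{'t': 49.85, 'pos': array([ 0.557 , -0.0217,  0.2467]), 'rv': array([ 1.157, -0.163,  1.821]), 'dp_cm': array([-7.16, 33.03, -8.64])}
q [-0.04 -0.17 -0.87 -0.   -0.    0.01] F [-0.2  0.1 -0.3] w 0.0683
```

View pics/c20.png

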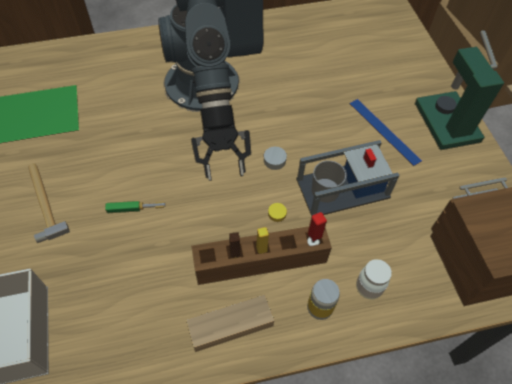

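View pics/s20.png

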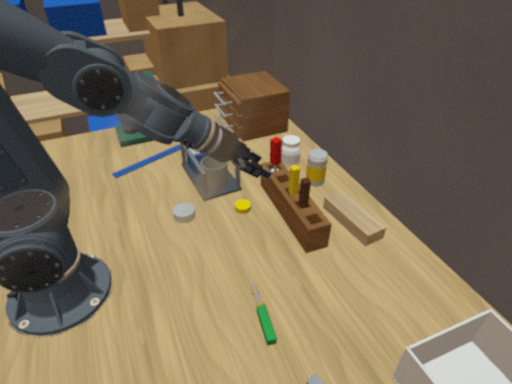

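```bash
python3 -m crank '[{"dp":[0,0,-1],"angular":[0.0643,-0.0091,0.1012],"grip":0.8},{"dp":[0,0,-1],"angular":[0.0643,-0.0091,0.1012],"grip":0.8},{"dp":[0,0,0],"angular":[0.0643,-0.0091,0.1012],"grip":0.8},{"dp":[0,0,0],"angular":[0.0643,-0.0091,0.1012],"grip":0.8},{"dp":[0,0,0],"angular":[0.0643,-0.0091,0.1012],"grip":0.8},{"dp":[0,0,0],"angular":[0.0643,-0.0091,0.1012],"grip":0.8},{"dp":[0,0,0],"angular":[0.0643,-0.0091,0.1012],"grip":0.8},{"dp":[0,0,0],"angular":[0.0643,-0.0091,0.1012],"grip":0.8},{"dp":[0,0,0],"angular":[0.0643,-0.0091,0.1012],"grip":0.8},{"dp":[0,0,0],"angular":[0.0643,-0.0091,0.1012],"grip":0.8},{"dp":[0,0,0],"angular":[0.0643,-0.0091,0.1012],"grip":0.8},{"dp":[0,0,0],"angular":[0.0643,-0.0091,0.1012],"grip":0.8},{"dp":[0,0,0],"angular":[0.0643,-0.0091,0.1012],"grip":0.8},{"dp":[0,0,0],"angular":[0.0643,-0.0091,0.1012],"grip":0.8},{"dp":[0,0,0],"angular":[0.0643,-0.0091,0.1012],"grip":0.8},{"dp":[0,0,0],"angular":[0.0643,-0.0091,0.1012],"grip":0.8},{"dp":[0,0,0],"angular":[0.0643,-0.0091,0.1012],"grip":0.8},{"dp":[0,0,0],"angular":[0.0643,-0.0091,0.1012],"grip":0.8}]'
python3 - <<'E'
from go import *
plan([0.438,-0.315,0.10],R.from_euler('z',np.radians(-9.2))*R.from_euler('x',np.pi+0.7))
E
```

```text
time_s: 51.35
tcp_pos: [0.5446, -0.0214, 0.2556]
ee_rot: [-2.432, 0.201, -0.061]
ft_force: [-0.1, 0.1, 0.2]
gripper_width: 0.0685
{'t': 51.35, 'pos': array([ 0.5446, -0.0214,  0.2556]), 'rv': array([-0.002,  0.007, -0.006]), 'dp_cm': array([-5.83, 33.5 , -7.86])}
q [-0.39  0.36  0.01  1.42  0.68  1.28] F [-0.1  0.1  0.2] w 0.0685
```

```bash
python3 -m crank '[{"dp":[-0.49,2.79,-0.65],"angular":[-0.002,0.007,-0.006],"grip":0.8},{"dp":[-0.49,2.79,-0.65],"angular":[0,0,0],"grip":0.8},{"dp":[-0.49,2.79,-0.65],"angular":[0,0,0],"grip":0.8},{"dp":[-0.49,2.79,-0.65],"angular":[0,0,0],"grip":0.8},{"dp":[-0.49,2.79,-0.65],"angular":[0,0,0],"grip":0.8},{"dp":[-0.49,2.79,-0.65],"angular":[0,0,0],"grip":0.8},{"dp":[-0.49,2.79,-0.65],"angular":[0,0,0],"grip":0.8},{"dp":[-0.49,2.79,-0.65],"angular":[0,0,0],"grip":0.8},{"dp":[-0.49,2.79,-0.65],"angular":[0,0,0],"grip":0.8},{"dp":[-0.49,2.79,-0.65],"angular":[0,0,0],"grip":0.8},{"dp":[-0.49,2.79,-0.65],"angular":[0,0,0],"grip":0.8},{"dp":[-0.49,2.79,-0.65],"angular":[0,0,0],"grip":0.8},{"dp":[0,0,0],"angular":[0,0,0],"grip":0.8},{"dp":[0,0,0],"angular":[0,0,0],"grip":0.8}]'
python3 - <<'E'
from go import *
from meas import *
cap('wrist','w21');handles('w21')
plan([0.4395,-0.31,0.017],R.from_euler('z',np.radians(-9.2))*R.from_euler('x',np.pi+0.7))
E
```

```text
time_s: 52.52
tcp_pos: [0.4377, -0.3158, 0.0991]
ee_rot: [-2.437, 0.194, -0.073]
ft_force: [0.5, 0.0, 0.6]
gripper_width: 0.068
w21 green [237, 200, 32, 130, 1146] c [ 440.3 -299.9] size [93.1 22.9] ang 80.9 z 24.8
w21 green [266, 289, 4, 39, 85] c [ 445.4 -333.9] size [24.8  2.3] ang 79.8 z 23.9
w21 dark [396, 0, 116, 65, 4200] c [ 662.7 -125.3] size [38.5 80.2] ang 54.4 z 45.2
{'t': 52.57, 'pos': array([ 0.4381, -0.315 ,  0.0999]), 'rv': array([ 0.002, -0.001,  0.003]), 'dp_cm': array([0.06, 4.95, 6.67])}
q [-0.89  0.69  0.14  1.52  0.5   0.71] F [-0.5  0.8  0.2] w 0.0686
```

View pics/w21.png

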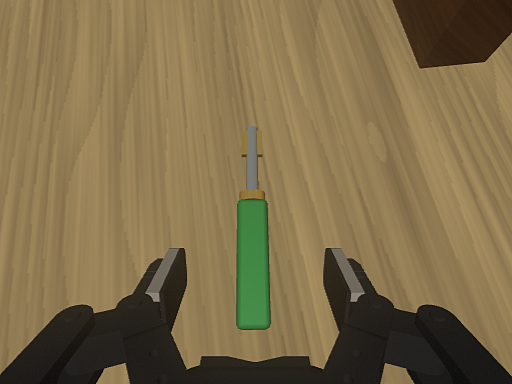

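```bash
python3 -m crank '[{"dp":[0.06,0.7,0.9],"angular":[0,0,0],"grip":0.8},{"dp":[0,1.1,1.5],"angular":[0,0,0],"grip":0.8},{"dp":[0,1.1,1.5],"angular":[0,0,0],"grip":0.8},{"dp":[0,1.1,1.5],"angular":[0,0,0],"grip":0.8},{"dp":[0,0.95,1.27],"angular":[0,0,0],"grip":0.8},{"dp":[0,0,0],"angular":[0,0,0],"grip":0.6},{"dp":[0,0,0],"angular":[0,0,0],"grip":0.4}]' 80
python3 -m crank '[{"dp":[0,0,0],"angular":[0,0,0],"grip":0},{"dp":[0,0,0],"angular":[0,0,0],"grip":0},{"dp":[0,0,0],"angular":[0,0,0],"grip":0},{"dp":[0,0,0],"angular":[0,0,0],"grip":0},{"dp":[0,0,0],"angular":[0,0,0],"grip":0},{"dp":[0,0,0],"angular":[0,0,0],"grip":0}]' 80
python3 - <<'E'
from go import *
save_grasp('creaser',(0.441,-0.2975),80.9,0.012,0.115)
cap('wrist','w22')
E
python3 -m crank '[{"dp":[0,-1,-1.2],"angular":[0,0,0],"grip":0},{"dp":[0,-1.9,-2.3],"angular":[0,0,0],"grip":0},{"dp":[0,-1.9,-2.3],"angular":[0,0,0],"grip":0},{"dp":[0,-1.9,-2.3],"angular":[0,0,0],"grip":0},{"dp":[0,-3,-1.3],"angular":[0,0,0],"grip":0},{"dp":[0,-3,-1.3],"angular":[0,0,0],"grip":0},{"dp":[0,-3,-1.3],"angular":[0,0,0],"grip":0},{"dp":[0,-3,-1.3],"angular":[0,0,0],"grip":0},{"dp":[0,-3,-1.3],"angular":[0,0,0],"grip":0},{"dp":[0,-3,-1.3],"angular":[0,0,0],"grip":0}]'
python3 - <<'E'
from go import *
tipplan('creaser',[0.677,-0.097,0.13],-8)
E
```

```text
time_s: 53.15
tcp_pos: [0.44, -0.3089, 0.0176]
ee_rot: [-2.437, 0.19, -0.072]
ft_force: [-0.5, -0.6, 0.3]
gripper_width: 0.0452
time_s: 53.65
tcp_pos: [0.4405, -0.3106, 0.019]
ee_rot: [-2.439, 0.191, -0.076]
ft_force: [0.7, -0.1, 6.8]
gripper_width: 0.0222
time_s: 54.53
tcp_pos: [0.4525, -0.2231, 0.3]
ee_rot: [-2.439, 0.191, -0.075]
ft_force: [0.2, 0.3, -0.5]
gripper_width: 0.0223
tcp target [ 0.6703 -0.0945  0.258 ] theta 0.7
{'t': 54.53, 'pos': array([ 0.4525, -0.2231,  0.3   ]), 'rv': array([-1.198,  0.149, -1.722]), 'dp_cm': array([15.77,  9.48, 17.86])}
q [-0.77  0.46  0.26  1.81  0.55  0.83] F [ 0.2  0.3 -0.5] w 0.0223
tip now [ 0.4711 -0.0964  0.293 ] t now [ 0.158  0.987 -0.   ]
```

View pics/w22.png

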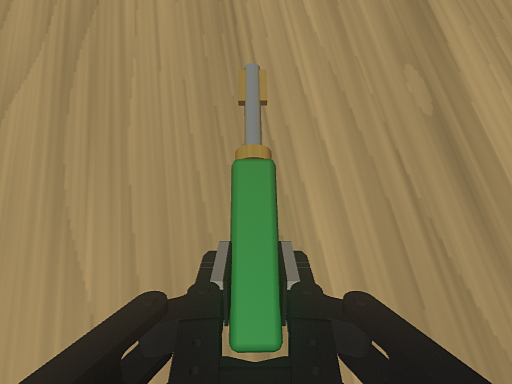

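```bash
python3 -m crank '[{"dp":[0,0,0],"angular":[-0.0666,0.0083,-0.0957],"grip":0},{"dp":[0,0,0],"angular":[-0.0666,0.0083,-0.0957],"grip":0},{"dp":[0,0,0],"angular":[-0.0666,0.0083,-0.0957],"grip":0},{"dp":[0,0,0],"angular":[-0.0666,0.0083,-0.0957],"grip":0},{"dp":[0,0,0],"angular":[-0.0666,0.0083,-0.0957],"grip":0},{"dp":[0,0,0],"angular":[-0.0666,0.0083,-0.0957],"grip":0},{"dp":[0,0,0],"angular":[-0.0666,0.0083,-0.0957],"grip":0},{"dp":[0,0,0],"angular":[-0.0666,0.0083,-0.0957],"grip":0},{"dp":[0,0,0],"angular":[-0.0666,0.0083,-0.0957],"grip":0},{"dp":[0,0,0],"angular":[-0.0666,0.0083,-0.0957],"grip":0},{"dp":[0,0,0],"angular":[-0.0666,0.0083,-0.0957],"grip":0},{"dp":[0,0,0],"angular":[-0.0666,0.0083,-0.0957],"grip":0},{"dp":[0,0,0],"angular":[-0.0666,0.0083,-0.0957],"grip":0},{"dp":[0,0,0],"angular":[-0.0666,0.0083,-0.0957],"grip":0},{"dp":[0,0,0],"angular":[-0.0666,0.0083,-0.0957],"grip":0},{"dp":[0,0,0],"angular":[-0.0666,0.0083,-0.0957],"grip":0},{"dp":[0,0,0],"angular":[-0.0666,0.0083,-0.0957],"grip":0},{"dp":[0,0,0],"angular":[-0.0666,0.0083,-0.0957],"grip":0},{"dp":[0,0,0],"angular":[0,0,0],"grip":0}]'
python3 - <<'E'
from go import *
tipplan('creaser',[0.677,-0.097,0.13],-8)
E
```

```text
time_s: 56.12
tcp_pos: [0.4503, -0.2223, 0.2958]
ee_rot: [1.794, 1.566, 0.729]
ft_force: [-1.3, 0.3, -2.1]
gripper_width: 0.0219
tcp target [ 0.6703 -0.0945  0.258 ] theta 0.7
{'t': 56.12, 'pos': array([ 0.4503, -0.2223,  0.2958]), 'rv': array([-0.   , -0.001,  0.003]), 'dp_cm': array([15.72,  9.95, 17.76])}
q [-0.7  -0.3  -0.77  0.3   0.42 -0.39] F [-1.3  0.3 -2.1] w 0.0219
tip now [ 0.4569 -0.225   0.1677] t now [-0.    -0.001 -1.   ]
```

```bash
python3 -m crank '[{"dp":[1.57,1,1.77],"angular":[0,0,0],"grip":0},{"dp":[1.57,1,1.77],"angular":[0,0,0],"grip":0},{"dp":[1.57,1,1.77],"angular":[0,0,0],"grip":0},{"dp":[1.57,1,1.77],"angular":[0,0,0],"grip":0},{"dp":[1.57,1,1.77],"angular":[0,0,0],"grip":0},{"dp":[1.57,1,1.77],"angular":[0,0,0],"grip":0},{"dp":[1.57,1,1.77],"angular":[0,0,0],"grip":0},{"dp":[1.57,1,1.77],"angular":[0,0,0],"grip":0},{"dp":[1.57,1,1.77],"angular":[0,0,0],"grip":0},{"dp":[1.57,1,1.77],"angular":[0,0,0],"grip":0},{"dp":[0,0,0],"angular":[0,0,0],"grip":0},{"dp":[0,0,0],"angular":[0,0,0],"grip":0}]'
python3 - <<'E'
from go import *
from meas import *
tipplan('creaser',[0.677,-0.097,0.013],-8)
cap('scene','c23')
for n in ('c23',):
    im,d,i=load(n);P=cloud(d,i)
    m=(np.hypot(P[...,0]-.677,P[...,1]+.097)<.03)&(P[...,2]>.115)&(P[...,2]<.18)
    q=P[m]; print(n,len(q),q.min(0).round(4),q.max(0).round(4))
E
```

```text
time_s: 57.12
tcp_pos: [0.6735, -0.0951, 0.2607]
ee_rot: [1.799, 1.564, 0.729]
ft_force: [-0.1, -1.1, -1.8]
gripper_width: 0.0223
tcp target [ 0.6703 -0.0945  0.141 ] theta 0.7
{'t': 57.12, 'pos': array([ 0.6735, -0.0951,  0.2607]), 'rv': array([-0.002, -0.001, -0.001]), 'dp_cm': array([ 0.03, -9.39,  7.43])}
q [-0.14  0.04 -0.63  0.03  0.   -0.  ] F [-0.1 -1.1 -1.8] w 0.0223
tip now [ 0.6799 -0.0974  0.1327] t now [-0.002  0.002 -1.   ]
c23 65 [ 0.6764 -0.1065  0.1314] [ 0.6872 -0.0881  0.1795]
```

View pics/c23.png

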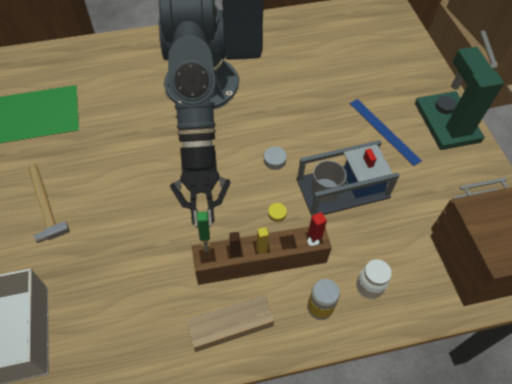

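```bash
python3 -m crank '[{"dp":[0,-1.16,0.92],"angular":[0,0,0],"grip":0},{"dp":[0,-1.16,0.92],"angular":[0,0,0],"grip":0},{"dp":[0,-1.16,0.92],"angular":[0,0,0],"grip":0},{"dp":[0,-1.16,0.92],"angular":[0,0,0],"grip":0},{"dp":[0,-1.16,0.92],"angular":[0,0,0],"grip":0},{"dp":[0,-1.16,0.95],"angular":[0,0,0],"grip":0},{"dp":[0,-1,0.9],"angular":[0,0,0],"grip":0},{"dp":[0,0,0],"angular":[0,0,0],"grip":0}]'
python3 - <<'E'
from go import *
tipplan('creaser',[0.677,-0.097,0.013],-8)
E
```

```text
time_s: 57.83
tcp_pos: [0.6688, -0.0966, 0.1557]
ee_rot: [1.802, 1.565, 0.726]
ft_force: [-0.9, 0.1, -1.2]
gripper_width: 0.0219
tcp target [ 0.6703 -0.0945  0.141 ] theta 0.7
{'t': 57.83, 'pos': array([ 0.6688, -0.0966,  0.1557]), 'rv': array([-0.005,  0.001, -0.001]), 'dp_cm': array([ 0.23, -1.05,  1.03])}
q [-0.14  0.19 -0.81 -0.3   0.   -0.  ] F [-0.9  0.1 -1.2] w 0.0219
tip now [ 0.6748 -0.0989  0.0276] t now [-0.005  0.001 -1.   ]
```

```bash
python3 -m crank '[{"dp":[0.1,-0.5,0.48],"angular":[0,0,0],"grip":0},{"dp":[0.1,-0.4,0.4],"angular":[0,0,0],"grip":0},{"dp":[0,0,0],"angular":[0,0,0],"grip":0},{"dp":[0,0,0],"angular":[0,0,0],"grip":0.4},{"dp":[0,0,0],"angular":[0,0,0],"grip":0.5},{"dp":[0,0,0],"angular":[0,0,0],"grip":0.5},{"dp":[0,0,0],"angular":[0,0,0],"grip":0.5},{"dp":[0,0,-1],"angular":[0,0,0],"grip":0.5},{"dp":[0,0,-2],"angular":[0,0,0],"grip":0.5},{"dp":[0,0,-3],"angular":[0,0,0],"grip":0.5},{"dp":[0,0,-3],"angular":[0,0,0],"grip":0.6},{"dp":[0,0,-3],"angular":[0,0,0],"grip":0.8},{"dp":[0,0,-3],"angular":[0,0,0],"grip":1}]'
python3 - <<'E'
from go import *
cap('scene','c24');cap('side','s24')
plan([0.506,0.3805,0.25],R.from_euler('z',np.radians(93.6))*R.from_euler('x',np.pi))
E
```

```text
time_s: 58.92
tcp_pos: [0.5562, -0.0778, 0.2432]
ee_rot: [1.797, 1.564, 0.73]
ft_force: [0.2, -0.2, 0.4]
gripper_width: 0.0735
{'t': 59.02, 'pos': array([ 0.5562, -0.0778,  0.2465]), 'rv': array([ 0.876,  0.089, -0.188]), 'dp_cm': array([46.06, -2.13, -0.35])}
q [-0.14 -0.16 -0.86 -0.01 -0.   -0.  ] F [ 0.7 -0.  -0.4] w 0.0853
```

View pics/c24.png

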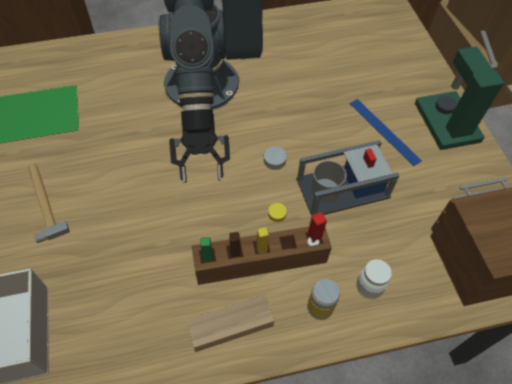

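View pics/s24.png

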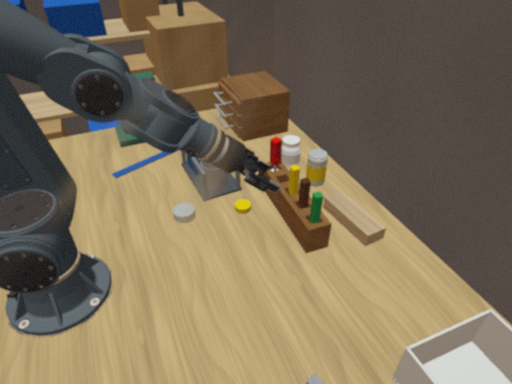

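```bash
python3 -m crank '[{"dp":[0,0,-1],"angular":[0.1095,0.011,-0.0235],"grip":1},{"dp":[0,0,-1],"angular":[0.1095,0.011,-0.0235],"grip":1},{"dp":[0,0,0],"angular":[0.1095,0.011,-0.0235],"grip":1},{"dp":[0,0,0],"angular":[0.1095,0.011,-0.0235],"grip":1},{"dp":[0,0,0],"angular":[0.1095,0.011,-0.0235],"grip":1},{"dp":[0,0,0],"angular":[0.1095,0.011,-0.0235],"grip":1},{"dp":[0,0,0],"angular":[0.1095,0.011,-0.0235],"grip":1},{"dp":[0,0,0],"angular":[0.1095,0.011,-0.0235],"grip":1}]'
python3 - <<'E'
from go import *
plan([0.506,0.3805,0.23],R.from_euler('z',np.radians(93.6))*R.from_euler('x',np.pi))
E
```

```text
time_s: 59.68
tcp_pos: [0.5479, -0.0769, 0.2532]
ee_rot: [2.142, 2.261, 0.033]
ft_force: [0.9, -1.1, -0.2]
gripper_width: 0.0854
{'t': 59.68, 'pos': array([ 0.5479, -0.0769,  0.2532]), 'rv': array([ 0.033,  0.005, -0.009]), 'dp_cm': array([45.91, -1.31,  2.32])}
q [-0.14  0.26  0.04  1.32  0.   -0.19] F [ 0.9 -1.1 -0.2] w 0.0854
```

```bash
python3 -m crank '[{"dp":[2.87,-0.08,0.14],"angular":[0.033,0.005,-0.009],"grip":1},{"dp":[2.87,-0.08,0.14],"angular":[0,0,0],"grip":1},{"dp":[2.87,-0.08,0.14],"angular":[0,0,0],"grip":1},{"dp":[2.87,-0.08,0.14],"angular":[0,0,0],"grip":1},{"dp":[2.87,-0.08,0.14],"angular":[0,0,0],"grip":1},{"dp":[2.87,-0.08,0.14],"angular":[0,0,0],"grip":1},{"dp":[2.87,-0.08,0.14],"angular":[0,0,0],"grip":1},{"dp":[2.87,-0.08,0.14],"angular":[0,0,0],"grip":1},{"dp":[2.87,-0.08,0.14],"angular":[0,0,0],"grip":1},{"dp":[2.87,-0.08,0.14],"angular":[0,0,0],"grip":1},{"dp":[2.87,-0.08,0.14],"angular":[0,0,0],"grip":1},{"dp":[2.87,-0.08,0.14],"angular":[0,0,0],"grip":1},{"dp":[2.87,-0.08,0.14],"angular":[0,0,0],"grip":1},{"dp":[2.87,-0.08,0.14],"angular":[0,0,0],"grip":1},{"dp":[2.87,-0.08,0.14],"angular":[0,0,0],"grip":1},{"dp":[2.87,-0.08,0.14],"angular":[0,0,0],"grip":1},{"dp":[0,0,0],"angular":[0,0,0],"grip":1},{"dp":[0,0,0],"angular":[0,0,0],"grip":1}]'
python3 - <<'E'
from go import *
cap('wrist','w25')
plan([0.506,0.3805,0.133],R.from_euler('z',np.radians(93.6))*R.from_euler('x',np.pi))
E
```

```text
time_s: 61.18
tcp_pos: [0.5063, 0.3821, 0.2285]
ee_rot: [2.147, 2.29, 0.002]
ft_force: [-0.5, 0.2, -0.2]
gripper_width: 0.085
{'t': 61.23, 'pos': array([0.5065, 0.381 , 0.2289]), 'rv': array([0.003, 0.001, 0.   ]), 'dp_cm': array([-0.04, -0.05,  9.59])}
q [ 0.65  0.43  0.24  1.38 -0.    0.58] F [ 0.9 -0.5  0.6] w 0.0852
```

View pics/w25.png

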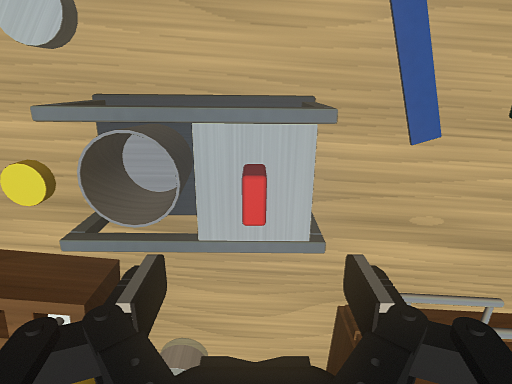

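The grip is centred at (255,195). I'll grasp it and pull the shutter closed.

```bash
python3 -m crank '[{"dp":[0,0,1.5],"angular":[0,0,0],"grip":1},{"dp":[0,0,2.5],"angular":[0,0,0],"grip":0.9},{"dp":[0,0,2.5],"angular":[0,0,0],"grip":0.7},{"dp":[0,0,2],"angular":[0,0,0],"grip":0.6},{"dp":[0,0,1],"angular":[0,0,0],"grip":0.5},{"dp":[0,0,0],"angular":[0,0,0],"grip":0.1},{"dp":[0,0,0],"angular":[0,0,0],"grip":0},{"dp":[0,0,0],"angular":[0,0,0],"grip":0},{"dp":[0,0,0],"angular":[0,0,0],"grip":0},{"dp":[0,0,0],"angular":[0,0,0],"grip":0},{"dp":[0,0,0],"angular":[0,0,0],"grip":0}]' 40
python3 -m crank '[{"dp":[-1,0,0],"angular":[0,0,0],"grip":0},{"dp":[-1.5,0,0],"angular":[0,0,0],"grip":0},{"dp":[-1.5,0,0],"angular":[0,0,0],"grip":0},{"dp":[-1.5,0,0],"angular":[0,0,0],"grip":0},{"dp":[-1.5,0,0],"angular":[0,0,0],"grip":0},{"dp":[-1.5,0,0],"angular":[0,0,0],"grip":0},{"dp":[-1.2,0,0],"angular":[0,0,0],"grip":0},{"dp":[-0.6,0,0],"angular":[0,0,0],"grip":0},{"dp":[-0.3,0,0],"angular":[0,0,0],"grip":0},{"dp":[0,0,0],"angular":[0,0,0],"grip":0}]'
python3 - <<'E'
from go import *
plan()
E
```

```text
time_s: 62.15
tcp_pos: [0.5074, 0.3807, 0.1355]
ee_rot: [2.15, 2.287, 0.005]
ft_force: [-0.1, -3.3, -1.8]
gripper_width: 0.0173
time_s: 62.98
tcp_pos: [0.5135, 0.2727, 0.1354]
ee_rot: [2.151, 2.285, 0.003]
ft_force: [-4.9, -2.5, 7.7]
gripper_width: 0.0174
{'t': 62.98, 'pos': array([0.5135, 0.2727, 0.1354]), 'rv': array([0., 0., 0.])}
q [ 0.49  0.38 -0.08  1.1  -0.    0.43] F [-4.9 -2.5  7.7] w 0.0174
```

```bash
python3 -m crank '[{"dp":[-0.15,0,0],"angular":[0,0,0],"grip":0},{"dp":[-0.15,0,0],"angular":[0,0,0],"grip":0},{"dp":[0,0,0],"angular":[0,0,0],"grip":0}]'
python3 -m crank '[{"dp":[-0.1,0,0],"angular":[0,0,0],"grip":0},{"dp":[-0.1,0,0],"angular":[0,0,0],"grip":0},{"dp":[0,0,0],"angular":[0,0,0],"grip":0}]'
```

```text
time_s: 63.23
tcp_pos: [0.5136, 0.2715, 0.1355]
ee_rot: [2.151, 2.288, 0.006]
ft_force: [-4.9, 5.1, 5.8]
gripper_width: 0.017
time_s: 63.48
tcp_pos: [0.5136, 0.2714, 0.1355]
ee_rot: [-2.15, -2.289, -0.01]
ft_force: [-5.8, 14.7, 4.3]
gripper_width: 0.0171
```

```bash
python3 -m crank '[{"dp":[0.1,0,0],"angular":[0,0,0],"grip":0.6},{"dp":[0,0,0],"angular":[0,0,0],"grip":0.7},{"dp":[0,0,0],"angular":[0,0,0],"grip":0.7},{"dp":[0,0,0],"angular":[0,0,0],"grip":0.7},{"dp":[0,0,-1.5],"angular":[0,0,0],"grip":0.8},{"dp":[0,0,-3],"angular":[0,0,0],"grip":1},{"dp":[0,0,-3],"angular":[0,0,0],"grip":1},{"dp":[0,0,-3],"angular":[0,0,0],"grip":1},{"dp":[0,-3,-3],"angular":[0,0,0],"grip":1},{"dp":[0,-3,-1],"angular":[0,0,0],"grip":1},{"dp":[0,-3,0],"angular":[0,0,0],"grip":1},{"dp":[0,0,0],"angular":[0,0,0],"grip":1},{"dp":[0,0,0],"angular":[0,0,0],"grip":1}]'
python3 - <<'E'
from go import *
from meas import *
plan()
cap('scene','c26');cap('side','s26');cap('wrist','w26')
for n in ('c26','s26','w26'):
    im,d,i=load(n);P=cloud(d,i); m=masks(im,P)['grip']&(P[...,1]>.22)&(P[...,0]<.6); q=P[m]
    if len(q): q=q[q[:,2]>.142]; print(n,len(q),np.median(q,0).round(4),obb(q[:,:2]))
    # handles in block
    hs=cv2.cvtColor(im,cv2.COLOR_RGB2HSV)
    for nm,(x,y,zt) in dict(brush=(.6865,.175,.195),punch=(.682,.039,.175),awl=(.6795,-.029,.175),creaser=(.677,-.097,.175)).items():
        k=(np.hypot(P[...,0]-x,P[...,1]-y)<.06)&(P[...,2]>.10)&(P[...,2]<.25); q=P[k]
        k2=q[abs(P[k][:,1]-y)<.033]
        if len(k2)>5: print(n,nm,'ztop',np.percentile(k2[:,2],98).round(4),'hi',k2[k2[:,2]>zt-.02][:,:2].mean(0).round(4),'lo',k2[k2[:,2]<zt-.05][:,:2].mean(0).round(4))
    handles(n)
E
```

```text
time_s: 64.57
tcp_pos: [0.4233, 0.2651, 0.2796]
ee_rot: [2.148, 2.288, 0.006]
ft_force: [0.2, -0.4, 0.2]
gripper_width: 0.0854
{'t': 64.57, 'pos': array([0.4233, 0.2651, 0.2796]), 'rv': array([0., 0., 0.])}
q [ 0.56  0.18  0.01  1.39 -0.    0.5 ] F [ 0.2 -0.4  0.2] w 0.0854
c26 73 [0.5134 0.2693 0.1463] ((512.7070922851562, 269.8877868652344), (36.552146911621094, 16.718963623046875), 3.8046116828918457)
c26 brush ztop 0.1979 hi [0.6911 0.1719] lo [0.6971 0.1686]
c26 punch ztop 0.1783 hi [0.6869 0.0389] lo [0.6931 0.0382]
c26 awl ztop 0.1772 hi [ 0.6838 -0.0284] lo [ 0.6913 -0.0299]
c26 creaser ztop 0.1778 hi [ 0.6818 -0.0956] lo [ 0.6883 -0.0951]
c26 yel [269, 203, 17, 18, 241] c [550.8 118.8] size [44.5 50.1] ang 75.0 z 22.8
c26 dark [281, 242, 13, 8, 84] c [666.1 115.9] size [32.1 13.5] ang 59.2 z 47.5
c26 dark [197, 255, 132, 29, 891] c [715.7  39. ] size [339.6   5.5] ang 88.2 z 45.7
c26 blue [356, 186, 27, 11, 82] c [553.4 392.1] size [ 5.3 57.6] ang 3.5 z 46.7
s26 22 [0.5077 0.2638 0.147 ] ((508.9456481933594, 264.9800109863281), (31.60476303100586, 8.316798210144043), 3.68890
[... 361 characters left out ...]
14, 170] c [550.  116.7] size [49.6 46.3] ang 14.1 z 22.3
s26 dark [261, 174, 68, 78, 774] c [647.5  31.8] size [ 63.8 347.1] ang 8.4 z 45.7
w26 617 [0.5083 0.2709 0.1469] ((436.8525085449219, 258.9122009277344), (187.82395935058594, 25.434234619140625), 6.894723415374756)
w26 brush ztop 0.1291 hi [nan nan] lo [0.6739 0.181 ]
w26 awl ztop 0.1097 hi [nan nan] lo [ 0.6681 -0.0353]
w26 yel [126, 218, 38, 34, 964] c [548.8 119.2] size [50.4 50.2] ang 22.7 z 20.9
w26 dark [0, 277, 115, 29, 2221] c [644.2  -7.4] size [145.5   3.9] ang 87.7 z 45.7
w26 dark [159, 291, 52, 56, 991] c [665.7 193.5] size [92.5 46.6] ang 45.3 z 46.0<stdin>:13: RuntimeWarning: Mean of empty slice.
  ret = um.true_divide(
```

View pics/c26.png

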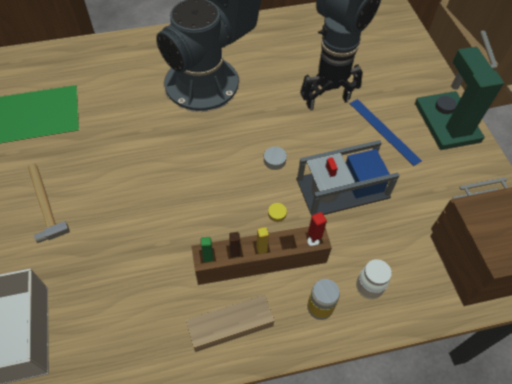

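View pics/s26.png

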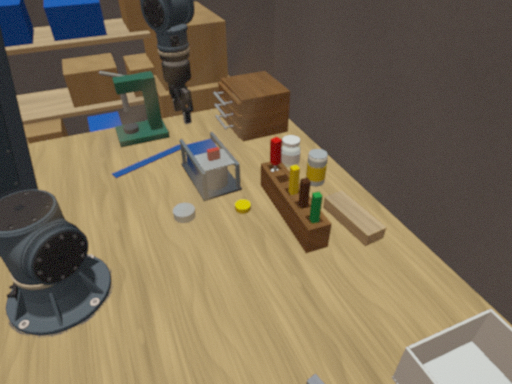

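View pics/w26.png

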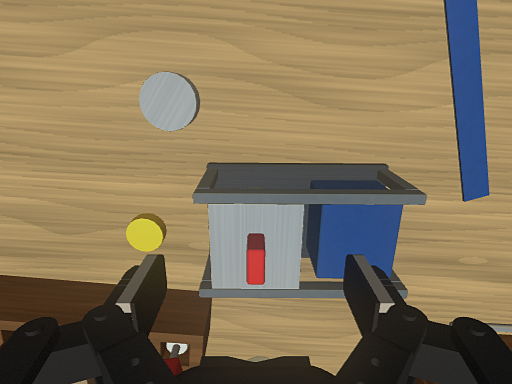

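```bash
python3 -c "
from station import ctrl
print(ctrl.close_job()); print(ctrl.state()['time_s'])"
```

```text
the job is handed in; nothing more can be done
None
the job is handed in; nothing more can be done
```

The job is handed in at about 65 s of the 210 s allowed. Every step was carried out, and my last checks showed nothing out of place.

- **Shutter:** I slid it open until the force rose at the end stop (y = 0.3816 m). At the end I slid it back until the force rose at the other stop (y = 0.2714 m), which is 110 mm of travel. The last pictures put the grip at about y = 0.270 m, so it is closed.
- **Pot:** The brush made three strokes. The bristle end went from about 95 mm above the table, near the 98 mm rim, down to 22–24 mm, a few millimetres above the 18 mm floor, and back up each time. I read the tip height at the bottom of strokes 1 and 3 and at the top of strokes 1 and 2. The others followed the same commanded moves.
- **Tools:** The brush, punch, awl and creaser stand upright in wells, handle up. Their butts measure 196–198 mm for the brush and 175–178 mm for the other three, as expected if the tips are on the well floors. No slicker appeared in any picture, so I took it as absent.
- **Wax and tin:** The wax measures where it started. The tin looks unmoved in the pictures, but I did not measure it again at the end. The gripper is open and clear of everything.

My first brush grasp was wrong. With the gripper straight down, the elbow joint reached its limit when I tipped the brush upright, so I put it back and re-gripped with the tool tilted. I saw no tool knocked aside and no slackening grip.

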